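Close the tray rail's hinged tube clamp

ROBOT

A 6-joint arm with a two-finger parallel gripper is mounted at the origin on the work surface. World frame = base frame: x ahead of the robot, y to its left, z up, the work surface at z = 0. Lengths are in mm, angles in rad, forces in N, time in s.
With the tool pointing down it reaches from about 350 to 975 mm from the base axis. Payload 17.4 kg.
Tool frame: the origin (TCP) lies on the centre line of the jaws, within the pads' length; the fingertips stand 8 mm ahead of it and the grasp point (between the pads) lies 11 mm behind it; z points along the fingers, y is the direction in which the jaws open and shut (so a half turn about z gives the same grasp; the last joint's range is limited). The gripper opens to 85 mm and grips with 20 to 120 N. Pads are 22 mm wide; open, the fingers measure 114 mm over their backs; the gripper's body (76 mm by 85 mm) begins 54 mm behind the grasp point. The pads swing forward as they close: fully open they stand 13 mm farther back than shut.
Start: joints at [-1.151, 0.116, 1.442, -0, 1.584, -0.038], TCP at [298.326, -605.503, 218.303] pointing down, gripper open.
Joint ranges: [-2.83, 2.83], [-0.83, 2.19], [0.07, 2.5], [-1.14, 4.28], [0.01, 3], [-2.97, 2.97]. Speed limits (rad/s): [1.89, 1.89, 2.22, 3.14, 3.14, 3.14].

INTERFACE

Orientations are given as a 3x3 rotation matrix whose columns are the frame's x, y, z axes.
In Python, from station import ctrl, imaging gives the robot as it stands.
- The arm moves only by the tool arm_command, never from a script. Its argument "increments" is a list of rows, each an object with "dp": the shift along the tool's x, y, z in mm, a list of three; "dr": the turn, a rotation vector about the tool's x, y, z in rad, a list of three. In form: [{"dp": [dx, dy, dz], "dr": [rx, ry, rz]}, ...]. A call has 1 to 20 rows; each row is the pose to reach, as a shift and turn from the pose commanded when the call began, along the tool's axes at that moment; what a row does not reach only later rows make up. A row lasts 1/12 s, in which the tool goes at most 41.7 mm and 7.16 degrees, less where a joint would pass 70% of its speed; a pose out of reach is approached as far as the arm can. A call with a gripper value outside its range is refused whole. "gripper" is the opening, from 0 (shut) to 1 (fully open), set as the call begins (left out, the last holds). The fingers move at their own pace and stop on an object; "squeeze" is the grip in N (left out, the last holds). Time passes only in rows, so rows that repeat a pose let the fingers close. It gives the time, the measured TCP pose, the force and the opening at its end, in the units of the state.
- ctrl.get_obs(): the state, without advancing time (a new reading comes with each control period).
- imaging.read_camera(name): name is "scene" or "top" or "wrist"; returns a dict with "image" (384x512x3 uint8, blue, green, red), "intrinsics" (3x3 intrinsics, pixels), "D" ([k1, k2, p1, p2, k3] as OpenCV has them; the pictures are not rectified), "extrinsics" (4x4, takes a point from camera to world coordinates). Camera axes: x right, y down, z forward; pixel columns grow to the right and rows downward; lengths in mm; the calibration is good to about 2 mm. A picture is of the moment at which its call begins. There is no depth.
- ctrl.job_done(): hands the job in, once; it reports no verdict.
The state is a dict: "time": time; "q": joint angles; "qvel": joint speeds; "joint_torque": joint torques, N m; "tcp_pos": TCP position; "eef_rot": TCP orientation; "wrist_force": force on the tool from outside, world axes, zero at the start; "wrist_torque": the same for the moment, N m; "width": finger opening in mm.
Only numpy, scipy, OpenCV 4.12 (cv2) and the standard library are available. Lean on these libraries where they do the work, as an engineer would, in place of code of your own. Each camera call takes 0.05 s, during which the arm holds its last target. There are 200 camera calls.

TASK

The tray rail on the sorting bench lies in two hinged tube clamps: the one at its far end is shut, this one stands open. Swing the hinged half over the tube and press it down, firmly but without forcing it, until its rubber lining bears on the tube; then take the swing bolt by its ball knob, draw it out against its spring, bring it up over the lips into the slot and let it down gently, not letting it snap back, so that its collar sits flat on the tongue behind the lips and holds the clamp tight. Force nothing, do not shift the tube, leave the carton and the spanner where they are, and let go.

Things in the scene. Friction and masses are not known exactly. Their poses are not given: they have to be found in the camera images.
- clamp: Open tube clamp of bare steel, screwed to the bench (fixed). Origin: centre of its foot's underside (150 x 62 x 6 mm), on the bench right under the tube's axis. x points level across the tube to the swing bolt's side (roughly to the robot), y along the tube towards the far clamp, z up. The tube's axis is at z 45 mm. Solid lugs reach z 49 at x -38 and z 24 at x 54 mm.
- hinge_pin (a point): Middle of the flap's hinge pin, which runs along the clamp's y: clamp x -38, z 45 mm. Axes of the clamp.
- bolt_pin (a point): Middle of the pin on which the swing bolt swings, along the clamp's y: clamp x 46, z 16 mm. Axes of the clamp.
- flap: The hinged half. Origin on its hinge pin, axes the clamp's at flap_hinge 0. Shut at 0, in the clamp's frame, mm: a rubber-lined strap 40 wide round the tube, outer radius 31 to 33, running out into a flat tongue, x 26 to 63, z 47 to 57, y +-20. The tongue is forked: a slot 15 wide, open at x 63, ends at x 38. At the prongs' ends, x 60 to 63, lips stand 3 above its top.
- flap_hinge (a joint): Opening of the flap, rad, 1.35 to 1.85 at the start (standing, tongue up), at most 2.0. Stiff (0.2 N m): it stays where left. The lining's thickness differs between clamps, unseen: the flap comes to bear on the tube somewhere from about 0 to 0.11 (tongue 0 to 9 mm up), found by feel. Home means 9 N or more on the tube: push 7 to 11 N on the tongue. 30 N on the tube (14 N on the tongue) crushes it.
- tongue (a point): The place to press: on the tongue's top face, on its middle line, midway between strap and lips (clamp x 44, z 57 mm when shut at 0). Axes of the flap. A fingertip up to 30 mm wide along x fits there.
- seat (a point): Point level with the tongue's top face in the slot, where the bolt's axis belongs (clamp x 46, z 57 mm when shut at 0). Axes of the flap, x along the tongue, z out of its top.
- barrel: Steel sleeve 18 mm across and 36 mm long that swings on the bolt's pin; the bolt slides in it and its spring is inside. Origin on the pin, z along the bolt towards the knob.
- bolt: Swing bolt, about 0.18 kg. Origin on the bolt's pin when bolt_draw is 0, z along it to the knob. Shank 12 mm across; round collar 24 mm across, 4 mm thick, its underside 38.5 mm from the origin; neck 14 mm across; black ball knob 35 mm across centred 70 mm from the origin.
- knob (a point): Centre of the ball knob, 70 mm plus bolt_draw from the bolt's pin. Pinch it along the clamp's y (the tube's direction), the gripper leaning with the bolt: under load it turns badly in the fingers. Fingertips may reach 20 mm past this centre towards the pin.
- collar (a point): Centre of the collar's underside, 38.5 mm plus bolt_draw from the bolt's pin. When seated it is at the seat point.
- bolt_swing (a joint): Lean of the bolt, rad: 0 upright, positive leaning out from the tube towards clamp +x. Starts at 0.80 to 1.00, stop at 1.15. Stiff (0.15 N m): it stays where left. In the slot the shank meets the slot's end at about -0.05.
- bolt_draw (a joint): How far the bolt is drawn out of its barrel, m, 0 at rest, stop at 0.023. The spring pulls back with 2 N plus 0.25 N per mm. Draw it before swinging it in: clearing the lips takes 0.009 (thin lining) to 0.019 (thick); best 0.020 to 0.022, 7 N plus its weight. Seated it stays drawn 0.002 to 0.012; let go 2 mm above that it snaps back. Over 30 N on the stop or 40 N on the flap is forcing it.
- tube: The rail: a loose plain aluminium tube 42.4 mm across, 400 mm long, about 0.55 kg, lying in both clamps. Origin under its middle on its lowest line, 23.8 mm above the bench; y along it.
- carton: Bystander: closed cardboard carton 100 x 130 x 85 mm, origin under its centre. It stays where it is.
- spanner: Bystander: open-ended steel spanner lying on the bench near the rail, origin under its middle. It stays where it is.
Mind the look-alikes: they are no part of the job. What is shaped like the clamp but green or red is not meant.

How it is judged (in metres and radians):
On the way:
1. the hinged half is over the tube and pressed down so that its lining bears on the tube (value of joint flap_hinge below 0.14 rad and contact force between flap and tube above 9 N), for 0.2 s.
At the end, for the whole second after the job is handed in: flap shut (below 0.14) and bearing on the tube with over 4 N; bolt in the slot, collar flat on the tongue behind the lips (along the flap's z -3 to 2.5 mm, x -7 to 6 mm from the seat point); flap and bolt at rest; tube within 10 mm of where it lay (value of joint flap_hinge below 0.14 rad and contact force between flap and tube above 4 N and z of collar in the frame of seat between -0.003 and 0.0025 m and x of collar in the frame of seat between -0.007 and 0.006 m and distance of tube from where it was at the start of the episode below 0.01 m and linear speed of bolt below 0.01 m/s and angular speed of flap below 0.05 rad/s); the robot touches nothing.
It fails at once if the flap is forced down on the tube (over 30 N) (contact force between flap and tube above 30 N).
It fails at once if the bolt is wrenched against its stop (over 30 N) (contact force between bolt and barrel above 30 N).
It fails at once if the bolt is forced against the flap (over 40 N) (contact force between bolt and flap above 40 N).
It fails at once if the bolt is let snap back (over 0.25 m/s) (velocity of joint bolt_draw below -0.25 m/s).
It fails at once if the tube is shifted (over 15 mm), or the carton or the spanner is moved (over 20 mm) (distance of tube from where it was at the start of the episode above 0.015 m or distance of any of carton, spanner from where it was at the start of the episode above 0.02 m).
It also fails if it takes over 72 s, if anything falls off the work surface, if the arm or the gripper's body presses on something with over 40 N, if the wrist force passes 120 N, or if a joint passes its speed limit or range.

## Working session

There is one attempt and no reset: what is moved stays moved. The work goes in short steps, Python scripts to look and compute and a tool call to move; the robot and the scene stay as the last step left them, time stands still between calls to the robot, and variables do not carry over. Pictures are saved under pics/ and viewed, about 8 in all and at most 12, crops included, and the job is handed in when it is done.

Besides the shell and the picture viewer there is one more tool, called after "Emit:" by a JSON object that holds its "method" and its "body", one argument or row to a line. arm_command: Moves the arm, as the interface text tells. Its arguments: {"type":"object","properties":{"increments":{"type":"array","items":{"type":"object","properties":{"dp":{"type":"array","items":{"type":"number"}},"dr":{"type":"array","items":{"type":"number"}}}}},"gripper":{"type":"number"},"squeeze":{"type":"number"}},"required":["increments"]}

```bash
mkdir -p pics; ls; cat > h.py <<'E'
import numpy as np, cv2
from station import ctrl, imaging
def cam(n,save=None):
    r=imaging.read_camera(n)
    if save: cv2.imwrite(f'pics/{save}.png',r['image'])
    np.savez(f'{n}.npz',K=r['intrinsics'],D=np.array(r['D']),T=r['extrinsics'],im=r['image'])
    return r
def ray(n,uv):
    z=np.load(f'{n}.npz'); p=cv2.undistortPoints(np.float64([[uv]]),z['K'],z['D'])[0,0]
    d=z['T'][:3,:3]@[p[0],p[1],1]; return z['T'][:3,3],d/np.linalg.norm(d)
def plane(n,uv,h):
    o,d=ray(n,uv); return o+d*(h-o[2])/d[2]
def tri(a,ua,b,ub):
    o,d=ray(a,ua); p,e=ray(b,ub)
    s=np.linalg.lstsq(np.c_[d,-e],p-o,rcond=None)[0]; A=o+d*s[0];B=p+e*s[1]
    return (A+B)/2,np.linalg.norm(A-B)
def proj(n,P):
    z=np.load(f'{n}.npz');M=np.linalg.inv(z['T'])
    return cv2.projectPoints(np.float64(P).reshape(-1,1,3),cv2.Rodrigues(M[:3,:3])[0],M[:3,3],z['K'],z['D'])[0][:,0]
E
python3 - <<'E'
from h import *
a=cam('scene')['image'];b=cam('top')['image']
cv2.imwrite('pics/1.png',cv2.resize(np.vstack([a,b]),(800,1200))[:600]) 
cv2.imwrite('pics/2.png',cv2.resize(b,(800,600)))
print(ctrl.get_obs())
for n in('scene','top'):
    print(np.load(n+'.npz')['T'].round(2),np.load(n+'.npz')['K'])
E
```

```text
pics
{'time': 0.1, 'q': array([-1.15082259e+00,  1.16471748e-01,  1.44223930e+00,  4.83342601e-05,
        1.58399964e+00, -3.77770123e-02]), 'qvel': array([-2.99523296e-04, -2.29783306e-03, -1.73936996e-03, -1.74044182e-03,
        6.26727046e-05, -4.07693786e-04]), 'joint_torque': array([ 1.57835952e-03, -7.33663130e+01, -6.33790541e+01, -3.58381203e-05,
        5.28323711e-03, -4.23214453e-05]), 'tcp_pos': array([ 298.2426995 , -605.31909521,  217.58790173]), 'eef_rot': array([[ 8.97048528e-01,  4.41931860e-01, -4.11733050e-04],
       [ 4.41932043e-01, -8.97047929e-01,  1.04058228e-03],
       [ 9.05221818e-05, -1.11541083e-03, -9.99999374e-01]]), 'wrist_force': array([ 0.8537326 , -0.07362625, -0.05455049]), 'wrist_torque': array([-0.02919222,  0.02845016,  0.02952908]), 'width': 85.4260591124393}
[[ 7.00000e-02  8.40000e-01 -5.30000e-01  1.14594e+03]
 [ 1.00000e+00 -6.00000e-02  4.00000e-02 -3.83100e+01]
 [-0.00000e+00 -5.30000e-01 -8.50000e-01  1.04905e+03]
 [ 0.00000e+00  0.00000e+00  0.00000e+00  1.00000e+00]] [[422.98418085   0.         250.03545831]
 [  0.         422.98418085 195.77708798]
 [  0.           0.           1.        ]]
[[ 2.0000e-02 -9.9000e-01  1.7000e-01  3.9142e+02]
 [-1.0000e+00 -1.0000e-02  2.0000e-02 -1.8030e+01]
 [-1.0000e-02 -1.7000e-01 -9.9000e-01  8.9856e+02]
 [ 0.0000e+00  0.0000e+00  0.0000e+00  1.0000e+00]] [[353.72068026   0.         254.22952337]
 [  0.         353.72068026 190.35640562]
 [  0.           0.           1.        ]]
```

View pics/1.png

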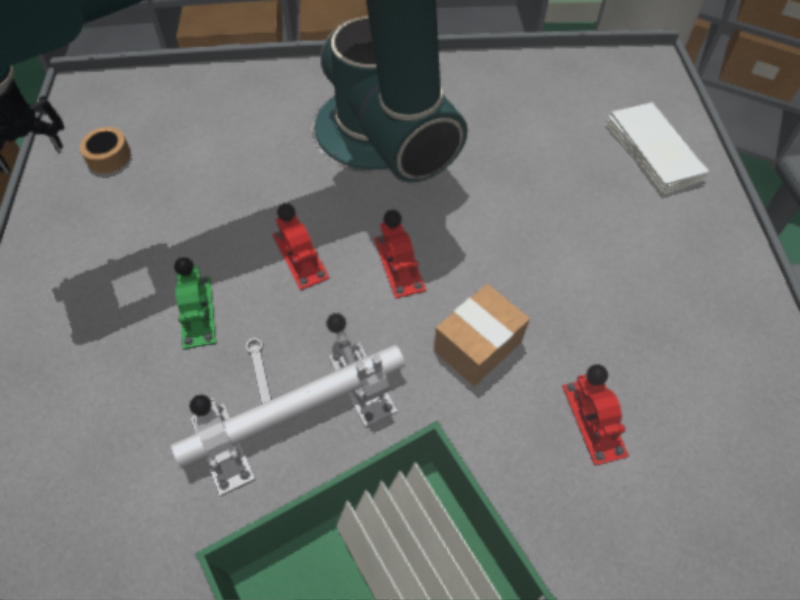

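View pics/2.png

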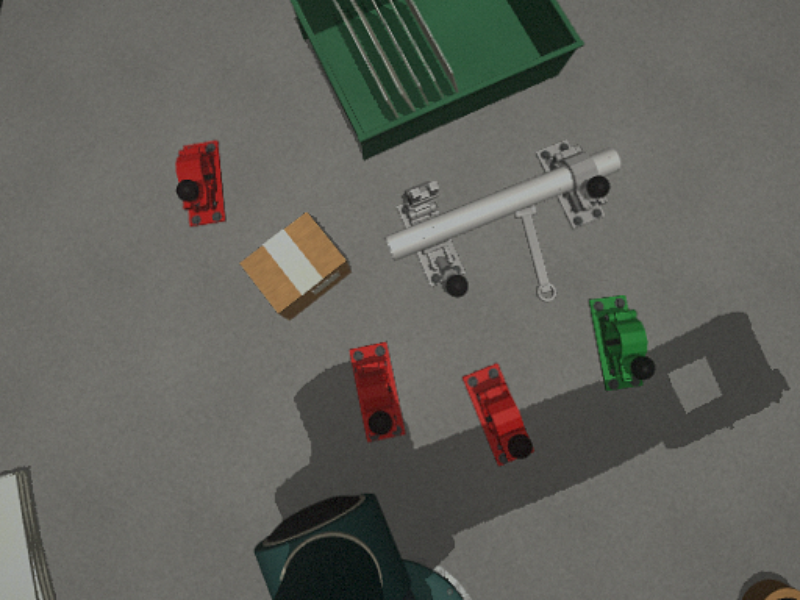

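The scene has three red clamps and one green one, all look-alikes. Two bare-steel clamps hold the tube. The shut one is at scene (215,445), top (575,185). The open one is at scene (360,370), top (435,240), with its flap standing and knob out, so that is the one meant. I'll confirm it in an enlarged crop.

```bash
python3 - <<'E'
from h import *
a=np.load('scene.npz')['im'];b=np.load('top.npz')['im']
ca=cv2.resize(a[190:280,195:275],None,fx=5,fy=5,interpolation=cv2.INTER_CUBIC)
cb=cv2.resize(b[105:195,240:320],None,fx=5,fy=5,interpolation=cv2.INTER_CUBIC)
cv2.imwrite('pics/3.png',np.hstack([ca,cb]))
for n,im,c in(('scene',a,(215,206)),('top',b,(292,182))):
    m=(im.max(2)<50).astype(np.uint8)
    k,l,s,ce=cv2.connectedComponentsWithStats(m)
    for i in range(1,k):
        if 30<s[i,4]<400: print(n,s[i],ce[i].round(1))
E
```

```text
scene [184   0   5  21  70] [186.7   8.3]
scene [ 99   4  17  26 271] [107.6  14.6]
scene [453  15   6  13  32] [455.6  20.4]
scene [ 34  39  34   8 112] [49.  41.8]
scene [499  71  13  24 143] [504.4  79.8]
scene [ 56  85  19  13 183] [64.8 90.9]
scene [492 106  20  30 185] [501.  122.9]
scene [178 131  11  10  87] [182.7 135.5]
scene [246 135  11  11  90] [250.7 139.6]
scene [112 165  12  12 105] [117.3 170.3]
scene [210 202  10  10  72] [214.7 207. ]
scene [376 234  12  12  90] [381.7 240.1]
scene [122 253  12  13 119] [127.8 259.2]
scene [138 363  14  21 134] [144.3 374.3]
top [191   0  29  22 353] [205.    8.5]
top [216   0  13  13  81] [222.4   5.5]
top [228   0  12   9  64] [233.7   3.2]
top [190  11   8  14  32] [193.4  18.9]
top [375 113  15  14 161] [382.3 119.2]
top [113 115  14  14 156] [119.7 121.4]
top [285 176  14  14 152] [291.9 182.5]
top [383 203  14  38 137] [389.2 219.4]
top [403 228  17  19 218] [410.4 236. ]
top [389 243   7   6  31] [392.1 245.5]
top [236 263  15  19 192] [242.8 270.7]
top [325 278  16  16 200] [332.5 285.4]
top [475 371  30  13 161] [487.8 377.2]
```

View pics/3.png

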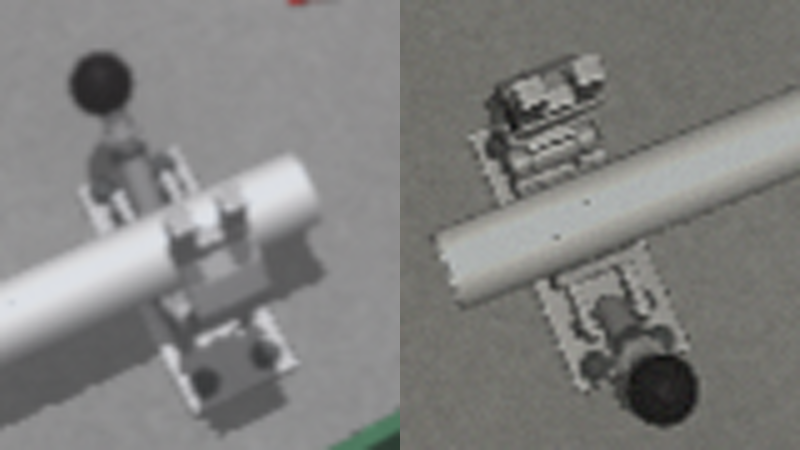

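The crop confirms it: flap standing and forked (crop right, 560,90), knob out at (660,390), foot corners around (585,390), (687,350) and (475,133).

```bash
python3 - <<'E'
from h import *
K,e=tri('scene',(214.9,206.9),'top',(291.9,182.5)); print('knob',K,e)
F,e=tri('scene',(127.8,259.2),'top',(382.3,119.2)); print('far knob',F,e)
t=lambda x,y:(240+(x-400)/5-.4,105+y/5-.4)
s=lambda x,y:(195+x/5-.4,190+y/5-.4)
for q in((585,390),(687,350),(475,133)): print('top plate',plane('top',t(*q),6).round(1))
for q in((200,412),(297,362),(82,190)): print('scene plate',plane('scene',s(*q),6).round(1))
# tube axis: silhouette edges in both views
for n,im,in_ in (('top',np.load('top.npz')['im'],0),('scene',np.load('scene.npz')['im'],0)):
    g=im.min(2).astype(float)
    rows=[]
    cols= range(295,345,5) if n=='top' else range(165,212,5)
    for u in cols:
        v0=(135+(320-u)*0.32) if n=='top' else (257-(u-165)*0.37)
        # search bright band
        w=np.arange(int(v0)-30,int(v0)+31); col=g[w,u]
        m=col>(150 if n=='top' else 165); rows.append((u,w[m].min() if m.any() else None,w[m].max() if m.any() else None,int(col.max())))
    print(n,rows)
E
```

```text
knob [554.74300383 -94.93658094  60.59714715] 0.8067973049012575
far knob [ 708.29868436 -311.98456465   90.86289319] 0.6628984435530245
top plate [564.5 -61.1   6. ]
top plate [ 586.3 -113.6    6. ]
top plate [701.9  -2.3   6. ]
scene plate [724.4 -51.1   6. ]
scene plate [699.6   1.8   6. ]
scene plate [ 588.4 -110.2    6. ]
top [(295, np.int64(135), np.int64(144), 175), (300, np.int64(133), np.int64(142), 174), (305, np.int64(131), np.int64(141), 173), (310, np.int64(129), np.int64(139), 174), (315, np.int64(127), np.int64(136), 175), (320, np.int64(125), np.int64(134), 174), (325, np.int64(123), np.int64(132), 174), (330, np.int64(121), np.int64(130), 175), (335, np.int64(119), np.int64(128), 175), (340, np.int64(117), np.int64(126), 174)]
scene [(165, np.int64(227), np.int64(271), 221), (170, np.int64(244), np.int64(269), 221), (175, np.int64(255), np.int64(267), 221), (180, np.int64(253), np.int64(265), 221), (185, np.int64(251), np.int64(262), 221), (190, np.int64(248), np.int64(260), 221), (195, np.int64(246), np.int64(258), 221), (200, np.int64(244), np.int64(256), 221), (205, np.int64(242), np.int64(253), 221), (210, np.int64(240), np.int64(251), 220)]
```

```bash
cat >> h.py <<'E'
from scipy.spatial.transform import Rotation as R
C0=np.array([644.3,-56,0]); a=np.arctan2(-.407,-.9135)
X=np.array([np.cos(a),np.sin(a),0]);Y=np.array([-np.sin(a),np.cos(a),0]);Z=np.array([0,0,1.])
RC=np.c_[X,Y,Z]
def toc(P): return RC.T@(np.asarray(P)-C0)
def tow(c): return C0+RC@np.asarray(c,float)
def tool(lean):  # tool leaning with a bolt of given lean
    z=-(np.sin(lean)*X+np.cos(lean)*Z); return np.c_[np.cross(Y,z),Y,z]
def go(c,lean=0,o=None):  # TCP target in clamp mm -> dp,dr
    o=o or ctrl.get_obs(); Rt=o['eef_rot']
    print('dp',(Rt.T@(tow(c)-o['tcp_pos'])).round(1),'dr',R.from_matrix(Rt.T@tool(lean)).as_rotvec().round(3))
def st():
    o=ctrl.get_obs(); print('t',round(o['time'],2),'c',toc(o['tcp_pos']).round(1),'q',o['q'].round(2),'F',(RC.T@o['wrist_force']).round(1),'w',round(o['width'],1),'lean',np.arctan2(-o['eef_rot'][:,2]@X,-o['eef_rot'][2,2]).round(3))
E
python3 - <<'E'
from h import *
t=lambda x,y:(240+(x-400)/5-.4,105+y/5-.4)
s=lambda x,y:(195+x/5-.4,190+y/5-.4)
for q,r in(((206,203),(560,80)),((232,195),(528,95)),((180,208),(588,70))):
    P,e=tri('scene',s(*q),'top',t(*r)); print(P.round(1),e.round(1),toc(P).round(1))
for p in [(1.4),(1.6),(1.8)]:
    print(p,[( -38+u*np.cos(p)-w*np.sin(p),45+u*np.sin(p)+w*np.cos(p)) for u,w in((101,15),(101,12),(101,2))])
print('spanner',toc(plane('top',(339,160),5)))
st(); go((-125,0,215))
E
```

```text
[676.8 -41.7 150.8] 1.1 [-35.5   0.2 150.8]
[671.2 -28.3 146.5] 0.4 [-35.8 -14.4 146.5]
[680.4 -54.1 154.1] 0.9 [-33.8  12.9 154.1]
1.4 [(np.float64(-35.61506451690256), np.float64(147.07992987233808)), (np.float64(-32.65871532693718), np.float64(146.57002844363737)), (np.float64(-22.804218027052574), np.float64(144.87035701463498))]
1.6 [(np.float64(-55.942755798052744), np.float64(145.5189410726727)), (np.float64(-52.94403498892823), np.float64(145.60653963957657)), (np.float64(-42.94829895851318), np.float64(145.89853486258946))]
1.8 [(np.float64(-75.55512602717472), np.float64(139.95057929830142)), (np.float64(-72.63358313454015), np.float64(140.63218558238069)), (np.float64(-62.89510682575819), np.float64(142.90420652931155))]
spanner [ 83.82846265 146.00490292   5.        ]
t 0.1 c [539.7 360.9 217.6] q [-1.15  0.12  1.44  0.    1.58 -0.04] F [-0.7  0.4 -0.1] w 85.4 lean 0.0
dp [ 678.1 -335.     3. ] dr [-0.001 -0.     0.039]
```

Emit:
{"method": "arm_command", "body": {
  "increments": [
    {"dp": [36, -18, 0], "dr": [0, 0, 0.04]},
    {"dp": [72, -37, 0], "dr": [0, 0, 0.04]},
    {"dp": [108, -56, 0], "dr": [0, 0, 0.04]},
    {"dp": [144, -75, 0], "dr": [0, 0, 0.04]},
    {"dp": [180, -94, 0], "dr": [0, 0, 0.04]},
    {"dp": [216, -112, 0], "dr": [0, 0, 0.04]},
    {"dp": [252, -131, 0], "dr": [0, 0, 0.04]},
    {"dp": [288, -150, 0], "dr": [0, 0, 0.04]},
    {"dp": [324, -169, 0], "dr": [0, 0, 0.04]},
    {"dp": [360, -187, 0], "dr": [0, 0, 0.04]},
    {"dp": [396, -206, 0], "dr": [0, 0, 0.04]},
    {"dp": [432, -225, 0], "dr": [0, 0, 0.04]},
    {"dp": [468, -244, 0], "dr": [0, 0, 0.04]},
    {"dp": [504, -262, 0], "dr": [0, 0, 0.04]},
    {"dp": [540, -281, 0], "dr": [0, 0, 0.04]},
    {"dp": [576, -300, 0], "dr": [0, 0, 0.04]},
    {"dp": [612, -319, 0], "dr": [0, 0, 0.04]},
    {"dp": [643, -335, 0], "dr": [0, 0, 0.04]},
    {"dp": [643, -335, 0], "dr": [0, 0, 0.04]},
    {"dp": [643, -335, 0], "dr": [0, 0, 0.04]}
  ],
  "gripper": 0,
  "squeeze": 40
}}

```text
time: 1.77
tcp_pos: [727.5, -19.2, 217.0]
eef_rot: [[0.913, 0.408, -0.002], [0.408, -0.913, 0.0], [-0.002, -0.001, -1.0]]
wrist_force: [-0.6, -1.0, 0.7]
width: -0.2
```

```bash
python3 - <<'E'
from h import *
st(); im=cam('wrist')['image']; b=cam('top')['image'];s=cam('scene')['image'];st()
for c in ((97.7,0,60),(-35,0,147),(-38,0,45),(46,0,16),(-75,31,6),(-75,-31,6)):
  q=proj('wrist',tow(c))[0]
  print(c,q.round(1)); cv2.circle(im,tuple(int(v) for v in q),3,(0,0,255),1)
cv2.imwrite('pics/4.png',np.hstack([im[:,:],cv2.resize(s[150:290,150:290],(288,384))[:, :]]))
go((-75,0,215))
E
```

```text
t 1.77 c [-90.9   0.3 217. ] q [-0.06  0.23  1.31 -0.    1.6   1.09] F [1.  0.6 0.7] w -0.2 lean -0.002
t 1.92 c [-89.1   2.1 218.2] q [-0.06  0.23  1.31 -0.    1.6   1.09] F [-0.2 -1.3  0.5] w 0.2 lean -0.0
(97.7, 0, 60) [251. 311.]
(-35, 0, 147) [251.1 253.7]
(-38, 0, 45) [251.2 212.9]
(46, 0, 16) [251.1 260.1]
(-75, 31, 6) [273.6 178.1]
(-75, -31, 6) [228.9 178. ]
dp [-14.1  -2.1   3.2] dr [ 0.     0.    -0.002]
```

View pics/4.png

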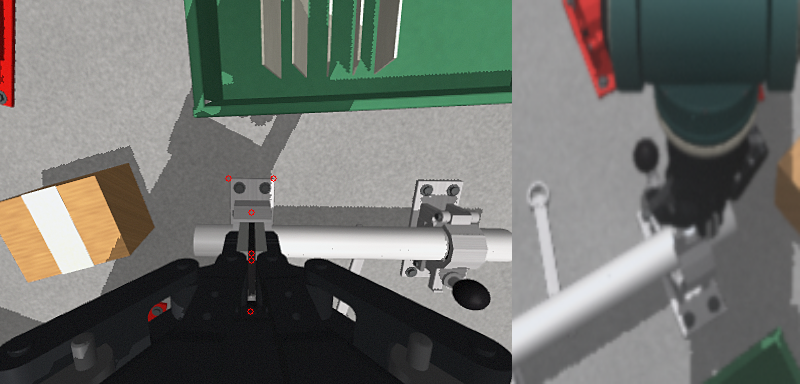

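The wrist view shows the clamp's foot corners at (229,178) and (273,178), exactly on my projections, so the clamp frame is good. Next I go down behind the flap.

Emit:
{"method": "arm_command", "body": {
  "increments": [
    {"dp": [0, -1, 25], "dr": [0, 0, 0]},
    {"dp": [0, -1, 55], "dr": [0, 0, 0]},
    {"dp": [-6, -1, 80], "dr": [0, 0, 0]},
    {"dp": [-16, -1, 95], "dr": [0, 0, 0]},
    {"dp": [-18, -1, 95], "dr": [0, 0, 0]},
    {"dp": [-18, -1, 95], "dr": [0, 0, 0]}
  ]
}}

```text
time: 2.42
tcp_pos: [709.5, -28.4, 123.7]
eef_rot: [[0.915, 0.404, -0.0], [0.404, -0.915, -0.0], [-0.0, -0.0, -1.0]]
wrist_force: [-0.7, 0.4, 0.9]
width: -0.1
```

```bash
python3 - <<'E'
from h import *
st();cx,cy,cz=toc(ctrl.get_obs()['tcp_pos'])
for p in np.linspace(1.5,.2,20):
    u=84+8*(1.5-p)/1.3; x=-38+u*np.cos(p)-12*np.sin(p)-11; z=45+u*np.sin(p)+12*np.cos(p)+8
    print(round(p,2),round(x),round(z),'dp',[round(cx-x),0,round(cz-z)])
E
```

```text
t 2.42 c [-70.8   1.3 123.7] q [-0.08  0.23  1.47 -0.    1.44  1.08] F [ 0.5 -0.6  0.9] w -0.1 lean -0.0
1.5 -55 138 dp [-16, 0, -14]
1.43 -49 138 dp [-22, 0, -15]
1.36 -43 138 dp [-27, 0, -15]
1.29 -37 138 dp [-33, 0, -15]
1.23 -31 138 dp [-39, 0, -14]
1.16 -25 137 dp [-45, 0, -13]
1.09 -20 135 dp [-51, 0, -12]
1.02 -14 133 dp [-57, 0, -10]
0.95 -8 131 dp [-63, 0, -7]
0.88 -3 129 dp [-68, 0, -5]
0.82 3 125 dp [-73, 0, -2]
0.75 8 122 dp [-79, 0, 2]
0.68 13 118 dp [-84, 0, 5]
0.61 17 114 dp [-88, 0, 10]
0.54 22 110 dp [-93, 0, 14]
0.47 26 105 dp [-97, 0, 19]
0.41 30 100 dp [-100, 0, 24]
0.34 33 94 dp [-104, 0, 29]
0.27 36 89 dp [-107, 0, 35]
0.2 39 83 dp [-110, 0, 41]
```

Emit:
{"method": "arm_command", "body": {
  "increments": [
    {"dp": [-4, -1, -12], "dr": [0, 0, 0]},
    {"dp": [-16, -1, -14], "dr": [0, 0, 0]},
    {"dp": [-22, -1, -15], "dr": [0, 0, 0]},
    {"dp": [-28, -1, -15], "dr": [0, 0, 0]},
    {"dp": [-33, -1, -15], "dr": [0, 0, 0]},
    {"dp": [-39, -1, -14], "dr": [0, 0, 0]},
    {"dp": [-45, -1, -13], "dr": [0, 0, 0]},
    {"dp": [-51, -1, -12], "dr": [0, 0, 0]},
    {"dp": [-57, -1, -10], "dr": [0, 0, 0]},
    {"dp": [-63, -1, -7], "dr": [0, 0, 0]},
    {"dp": [-68, -1, -5], "dr": [0, 0, 0]},
    {"dp": [-73, -1, -2], "dr": [0, 0, 0]},
    {"dp": [-79, -1, 2], "dr": [0, 0, 0]},
    {"dp": [-84, -1, 5], "dr": [0, 0, 0]},
    {"dp": [-88, -1, 10], "dr": [0, 0, 0]},
    {"dp": [-93, -1, 14], "dr": [0, 0, 0]},
    {"dp": [-97, -1, 19], "dr": [0, 0, 0]},
    {"dp": [-101, -1, 24], "dr": [0, 0, 0]},
    {"dp": [-106, -1, 29], "dr": [0, 0, 0]},
    {"dp": [-106, -1, 29], "dr": [0, 0, 0]}
  ]
}}

```text
time: 4.08
tcp_pos: [611.8, -69.5, 93.0]
eef_rot: [[0.914, 0.406, -0.002], [0.406, -0.914, 0.0], [-0.001, -0.001, -1.0]]
wrist_force: [0.1, -0.3, 0.2]
width: 0.1
```

```bash
python3 - <<'E'
from h import *
st(); im=cam('wrist')['image'];b=cam('top')['image']
cv2.imwrite('pics/5.png',np.hstack([im,cv2.resize(b[100:200,230:305],(288,384),interpolation=cv2.INTER_CUBIC)]))
st()
E
```

```text
t 4.08 c [35.2 -0.9 93. ] q [-0.15  0.05  1.72 -0.    1.38  1.  ] F [0.  0.3 0.2] w 0.1 lean -0.001
t 4.18 c [34.2 -0.6 94.2] q [-0.15  0.05  1.71  0.    1.38  1.  ] F [ 0.7 -0.4 -0.3] w 0.3 lean -0.0
```

View pics/5.png

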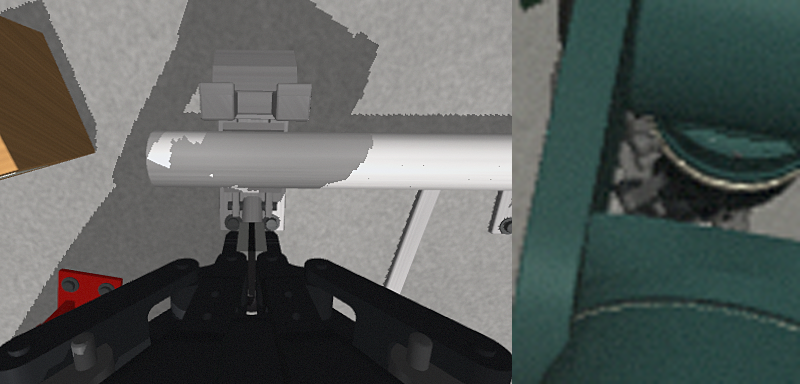

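The flap is still standing, with its prongs at (215,100) and (293,100). The shut fingertips are narrow and passed through the slot. I'll go back over it with the fingers about 20 mm apart so that they bear on both prongs.

```bash
python3 - <<'E'
from h import *
z=np.load('wrist.npz');print(toc(z['T'][:3,3]))
for q in((200,120),(310,120),(200,83),(310,83),(235,83),(255,50)):
    print(q,toc(plane('wrist',q,146)).round(1))
for p in(1.3,1.4,1.5,1.6): print(p,proj('wrist',[tow((-38+u*np.cos(p)-w*np.sin(p),y,45+u*np.sin(p)+w*np.cos(p))) for u,w,y in((101,2,20),(101,15,20),(101,15,-20),(76,12,0))]).round().tolist())
E
```

```text
[-30.79856042  -0.74651256 249.14838979]
(200, 120) [-29.6 -19.7 146. ]
(310, 120) [-29.6  20.7 146. ]
(200, 83) [-42.3 -19.  146. ]
(310, 83) [-42.3  20.  146. ]
(235, 83) [-42.3  -6.6 146. ]
(255, 50) [-52.9   0.4 146. ]
1.3 [[304.0, 164.0], [308.0, 132.0], [200.0, 132.0], [253.0, 120.0]]
1.4 [[306.0, 139.0], [310.0, 103.0], [198.0, 103.0], [253.0, 103.0]]
1.5 [[308.0, 111.0], [311.0, 72.0], [196.0, 72.0], [253.0, 84.0]]
1.6 [[310.0, 81.0], [312.0, 40.0], [195.0, 40.0], [253.0, 66.0]]
```

Emit:
{"method": "arm_command", "body": {
  "increments": [
    {"dp": [0, 0, -40], "dr": [0, 0, 0]},
    {"dp": [0, 0, -80], "dr": [0, 0, 0]},
    {"dp": [0, 0, -100], "dr": [0, 0, 0]},
    {"dp": [40, 1, -100], "dr": [0, 0, 0]},
    {"dp": [80, 1, -100], "dr": [0, 0, 0]},
    {"dp": [116, 1, -100], "dr": [0, 0, 0]},
    {"dp": [116, 1, -100], "dr": [0, 0, 0]},
    {"dp": [116, 1, -80], "dr": [0, 0, 0]},
    {"dp": [116, 1, -40], "dr": [0, 0, 0]},
    {"dp": [116, 1, -40], "dr": [0, 0, 0]}
  ],
  "gripper": 0.23
}}

```text
time: 5.02
tcp_pos: [717.1, -22.8, 126.9]
eef_rot: [[0.914, 0.406, -0.008], [0.406, -0.914, 0.001], [-0.008, -0.004, -1.0]]
wrist_force: [-1.9, -0.3, -2.1]
width: 19.9
```

```bash
python3 - <<'E'
from h import *
st(); im=cam('wrist')['image']; st()
cv2.imwrite('pics/6.png',im)
E
```

```text
t 5.02 c [-80.   -0.7 126.9] q [-0.07  0.25  1.44 -0.    1.46  1.09] F [ 1.8 -0.5 -2.1] w 19.9 lean -0.008
t 5.07 c [-80.5  -0.3 130.5] q [-0.07  0.25  1.44  0.    1.47  1.09] F [ 0.  -0.4 -0.1] w 19.5 lean -0.006
```

View pics/6.png

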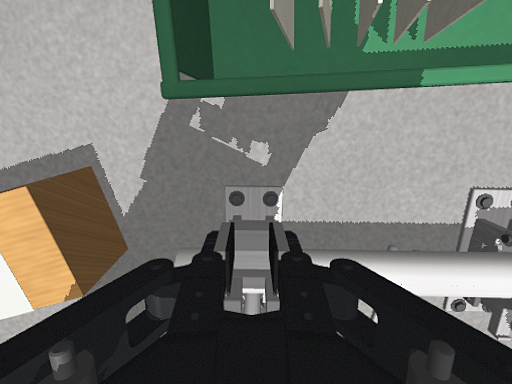

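Two fingers now stand behind the two prongs, at columns ~225 and 280, with the flap between and ahead of them. I sweep again.

Emit:
{"method": "arm_command", "body": {
  "increments": [
    {"dp": [-12, 0, -4], "dr": [0, 0, 0]},
    {"dp": [-24, 0, -4], "dr": [0, 0, 0]},
    {"dp": [-32, 0, -4], "dr": [0, 0, 0]},
    {"dp": [-38, 0, -4], "dr": [0, 0, 0]},
    {"dp": [-44, 0, -4], "dr": [0, 0, 0]},
    {"dp": [-50, 0, -4], "dr": [0, 0, 0]},
    {"dp": [-56, 0, -3], "dr": [0, 0, 0]},
    {"dp": [-61, 0, -1], "dr": [0, 0, 0]},
    {"dp": [-67, 0, 1], "dr": [0, 0, 0]},
    {"dp": [-73, 0, 3], "dr": [0, 0, 0]},
    {"dp": [-78, 0, 5], "dr": [0, 0, 0]}
  ]
}}

```text
time: 5.98
tcp_pos: [647.4, -55.0, 128.9]
eef_rot: [[0.914, 0.406, -0.0], [0.406, -0.914, 0.0], [-0.0, -0.0, -1.0]]
wrist_force: [-0.1, -0.7, 1.2]
width: 19.3
```

```bash
python3 - <<'E'
from h import *
st(); im=cam('wrist')['image']; st()
cv2.imwrite('pics/7.png',im)
E
```

```text
t 5.98 c [ -3.3   0.4 128.9] q [-0.12  0.1   1.61  0.    1.44  1.03] F [0.4 0.6 1.2] w 19.3 lean -0.0
t 6.03 c [ -2.6   0.3 128.5] q [-0.12  0.1   1.61 -0.    1.44  1.03] F [-0.4  0.8  0. ] w 19.9 lean -0.001
```

View pics/7.png

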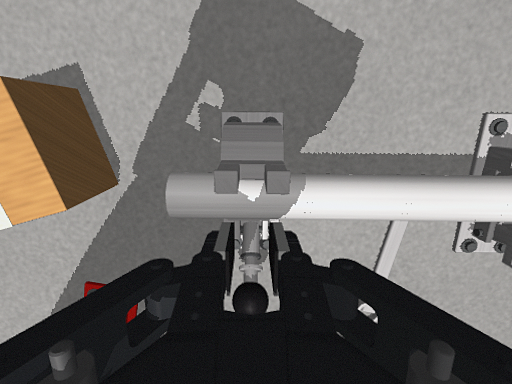

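```bash
python3 - <<'E'
from h import *
print(toc(np.load('wrist.npz')['T'][:3,3]))
for p in(.9,1.0,1.1,1.2,1.3,1.4): print(p,proj('wrist',[tow((-38+u*np.cos(p)-w*np.sin(p),y,45+u*np.sin(p)+w*np.cos(p))) for u,w,y in((101,2,20),(101,15,20),(101,15,-20),(76,12,0),(98,12,20))]).round().tolist())
print(proj('wrist',[tow((-3,0,121)),tow((8,14,121)),tow((8,-14,121))]))
E
```

```text
[-69.06721402   0.3696584  285.1512424 ]
0.9 [[281.0, 263.0], [283.0, 255.0], [219.0, 255.0], [251.0, 222.0], [282.0, 252.0]]
1.0 [[283.0, 255.0], [284.0, 245.0], [217.0, 245.0], [251.0, 214.0], [284.0, 243.0]]
1.1 [[284.0, 246.0], [286.0, 232.0], [216.0, 232.0], [251.0, 205.0], [285.0, 232.0]]
1.2 [[285.0, 235.0], [287.0, 218.0], [215.0, 218.0], [251.0, 195.0], [286.0, 218.0]]
1.3 [[286.0, 221.0], [288.0, 201.0], [213.0, 201.0], [251.0, 184.0], [287.0, 203.0]]
1.4 [[288.0, 205.0], [289.0, 183.0], [213.0, 183.0], [251.0, 172.0], [288.0, 186.0]]
[[250.84902665 222.75592439]
 [272.11793888 238.3727619 ]
 [229.60295859 238.37341993]]
```

```bash
python3 - <<'E'
from h import *
a=cam('scene')['image'];b=cam('top')['image']
for n in('scene','top'): print(n,proj(n,[tow((-38+101*np.cos(p)-15*np.sin(p),0,45+101*np.sin(p)+15*np.cos(p))) for p in(1.45,1.1,.8)]+[tow((-3,0,121))]).round().tolist())
ca=cv2.resize(a[180:280,185:265],(400,500),interpolation=cv2.INTER_CUBIC)
cb=cv2.resize(b[95:195,240:320],(400,500),interpolation=cv2.INTER_CUBIC)
cv2.imwrite('pics/8.png',np.hstack([ca,cb])); st()
E
```

```text
scene [[237.0, 233.0], [230.0, 222.0], [226.0, 216.0], [230.0, 225.0]]
top [[270.0, 119.0], [277.0, 134.0], [281.0, 146.0], [277.0, 138.0]]
t 6.13 c [ -3.6   0.4 129.2] q [-0.12  0.1   1.6   0.    1.44  1.03] F [ 0.5  0.9 -0.2] w 19.4 lean -0.0
```

View pics/8.png

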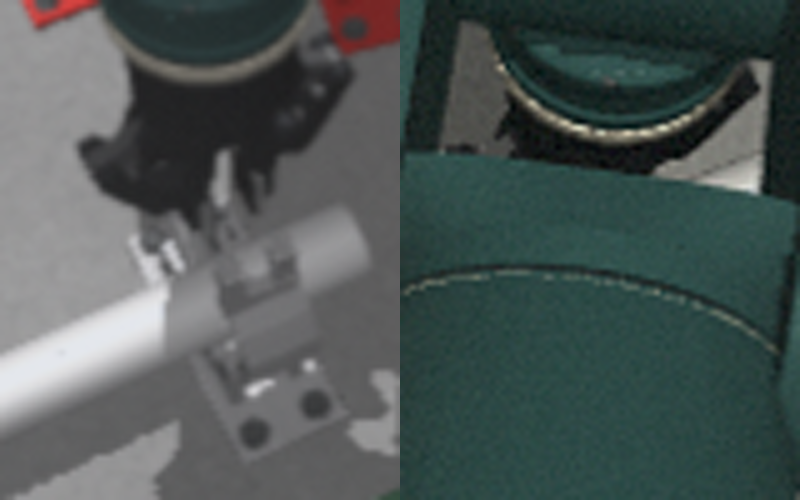

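The scene view agrees: lips at crop (260,265), so the flap is still at about 1.45 with the fingertips past it at (185,210) and (270,210). I'll repeat in stages, reading the force on the way.

Emit:
{"method": "arm_command", "body": {
  "increments": [
    {"dp": [0, 0, -40], "dr": [0, 0, 0]},
    {"dp": [0, 0, -70], "dr": [0, 0, 0]},
    {"dp": [40, 0, -70], "dr": [0, 0, 0]},
    {"dp": [77, 0, -70], "dr": [0, 0, 0]},
    {"dp": [77, 0, -70], "dr": [0, 0, 0]},
    {"dp": [77, 0, -40], "dr": [0, 0, 0]},
    {"dp": [77, 0, 0], "dr": [0, 0, 0]},
    {"dp": [77, 0, 0], "dr": [0, 0, 0]},
    {"dp": [77, 0, 0], "dr": [0, 0, 0]}
  ],
  "gripper": 0.18
}}

```text
time: 6.88
tcp_pos: [717.6, -23.4, 127.7]
eef_rot: [[0.914, 0.406, -0.004], [0.406, -0.914, 0.0], [-0.004, -0.002, -1.0]]
wrist_force: [-0.2, 0.4, -0.3]
width: 15.7
```

Emit:
{"method": "arm_command", "body": {
  "increments": [
    {"dp": [-10, 0, 0], "dr": [0, 0, 0]},
    {"dp": [-20, 0, 0], "dr": [0, 0, 0]},
    {"dp": [-26, 0, 0], "dr": [0, 0, 0]},
    {"dp": [-30, 0, 0], "dr": [0, 0, 0]}
  ]
}}

```text
time: 7.22
tcp_pos: [690.7, -36.3, 131.6]
eef_rot: [[0.914, 0.405, 0.003], [0.405, -0.914, -0.0], [0.003, 0.001, -1.0]]
wrist_force: [2.5, 0.9, 4.1]
width: 15.3
```

Emit:
{"method": "arm_command", "body": {
  "increments": [
    {"dp": [-5, 0, 0], "dr": [0, 0, 0]},
    {"dp": [-10, 0, 0], "dr": [0, 0, 0]}
  ]
}}

```text
time: 7.38
tcp_pos: [682.1, -40.1, 131.3]
eef_rot: [[0.914, 0.406, 0.003], [0.406, -0.914, -0.0], [0.003, 0.001, -1.0]]
wrist_force: [1.7, 0.7, 4.2]
width: 14.9
```

```bash
python3 - <<'E'
from h import *
st(); im=cam('wrist')['image'];a=cam('scene')['image']; st()
for p in(1.0,1.2,1.3,1.45): print(p,proj('wrist',[tow((-38+u*np.cos(p)-w*np.sin(p),y,45+u*np.sin(p)+w*np.cos(p))) for u,w,y in((101,2,20),(101,15,20),(76,12,0))]).round().tolist())
cv2.imwrite('pics/9.png',np.hstack([im[100:,120:400],cv2.resize(a[180:264,185:285],(340,284),interpolation=cv2.INTER_CUBIC)]))
E
```

```text
t 7.38 c [-41.    0.8 131.3] q [-0.1   0.17  1.53  0.    1.44  1.06] F [-1.8  0.   4.2] w 14.9 lean 0.003
t 7.48 c [-40.6   0.8 131. ] q [-0.1   0.17  1.53  0.    1.44  1.06] F [-1.8  0.4  3.1] w 15.5 lean 0.002
1.0 [[280.0, 305.0], [282.0, 297.0], [250.0, 263.0]]
1.2 [[282.0, 289.0], [284.0, 276.0], [250.0, 247.0]]
1.3 [[283.0, 278.0], [285.0, 262.0], [250.0, 238.0]]
1.45 [[284.0, 258.0], [286.0, 239.0], [250.0, 222.0]]
```

View pics/9.png

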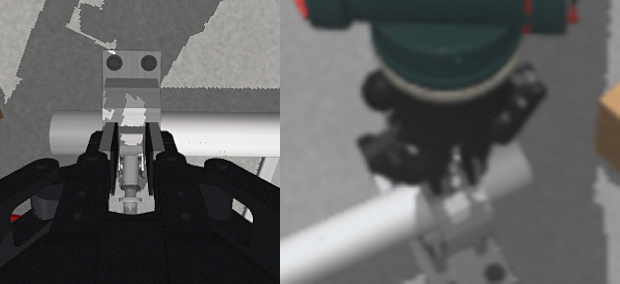

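Emit:
{"method": "arm_command", "body": {
  "increments": [
    {"dp": [-4, 0, -3], "dr": [0, 0, 0]},
    {"dp": [-9, 0, -4], "dr": [0, 0, 0]},
    {"dp": [-14, 0, -4], "dr": [0, 0, 0]}
  ]
}}

```text
time: 7.73
tcp_pos: [668.6, -45.7, 133.6]
eef_rot: [[0.914, 0.406, -0.0], [0.406, -0.914, -0.0], [-0.0, 0.0, -1.0]]
wrist_force: [1.6, 1.0, 1.0]
width: 15.8
```

Emit:
{"method": "arm_command", "body": {
  "increments": [
    {"dp": [-5, 0, 0], "dr": [0, 0, 0]},
    {"dp": [-10, 0, 1], "dr": [0, 0, 0]}
  ]
}}

```text
time: 7.9
tcp_pos: [659.6, -49.7, 132.7]
eef_rot: [[0.914, 0.406, 0.001], [0.406, -0.914, 0.0], [0.001, 0.0, -1.0]]
wrist_force: [0.7, 1.5, 6.5]
width: 15.4
```

Emit:
{"method": "arm_command", "body": {
  "increments": [
    {"dp": [-5, 0, 2], "dr": [0, 0, 0]},
    {"dp": [-10, 0, 4], "dr": [0, 0, 0]}
  ]
}}

```text
time: 8.07
tcp_pos: [650.8, -53.7, 130.0]
eef_rot: [[0.914, 0.406, 0.002], [0.406, -0.914, 0.0], [0.002, 0.001, -1.0]]
wrist_force: [-4.8, 2.6, 20.9]
width: 15.3
```

```bash
python3 - <<'E'
from h import *
st(); im=cam('wrist')['image']; st()
for p in(.7,.8,.9,1.0,1.2,1.3,1.45): print(p,proj('wrist',[tow((-38+u*np.cos(p)-w*np.sin(p),y,45+u*np.sin(p)+w*np.cos(p))) for u,w,y in((101,2,20),(101,15,20),(76,12,0))]).round().tolist())
cv2.imwrite('pics/10.png',im[100:,120:400])
E
```

```text
t 8.07 c [ -6.9   0.6 130. ] q [-0.12  0.1   1.6   0.    1.44  1.03] F [ 3.3 -4.4 20.9] w 15.3 lean 0.002
t 8.12 c [ -6.1   0.5 129.9] q [-0.12  0.1   1.6   0.    1.44  1.03] F [ 5.9 -3.7 17.3] w 15.7 lean 0.001
0.7 [[278.0, 275.0], [280.0, 272.0], [251.0, 237.0]]
0.8 [[279.0, 272.0], [281.0, 266.0], [251.0, 232.0]]
0.9 [[281.0, 267.0], [283.0, 259.0], [251.0, 226.0]]
1.0 [[282.0, 260.0], [284.0, 249.0], [251.0, 218.0]]
1.2 [[285.0, 239.0], [286.0, 223.0], [251.0, 200.0]]
1.3 [[286.0, 226.0], [287.0, 207.0], [251.0, 189.0]]
1.45 [[287.0, 202.0], [288.0, 180.0], [251.0, 171.0]]
```

View pics/10.png

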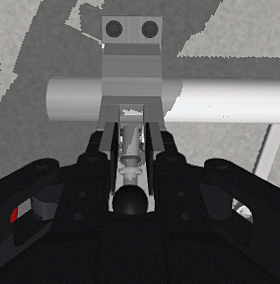

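Emit:
{"method": "arm_command", "body": {
  "increments": [
    {"dp": [0, 0, 0], "dr": [0, 0, 0]},
    {"dp": [0, 0, 0], "dr": [0, 0, 0]},
    {"dp": [0, 0, 0], "dr": [0, 0, 0]}
  ]
}}

```text
time: 8.37
tcp_pos: [650.4, -53.8, 130.0]
eef_rot: [[0.914, 0.406, 0.001], [0.406, -0.914, -0.0], [0.001, 0.001, -1.0]]
wrist_force: [-7.3, 1.2, 17.2]
width: 15.5
```

Emit:
{"method": "arm_command", "body": {
  "increments": [
    {"dp": [0, 0, -3], "dr": [0, 0, 0]},
    {"dp": [0, 0, -3], "dr": [0, 0, 0]},
    {"dp": [0, 0, -3], "dr": [0, 0, 0]}
  ]
}}

```text
time: 8.62
tcp_pos: [650.4, -53.7, 130.9]
eef_rot: [[0.914, 0.406, -0.0], [0.406, -0.914, -0.0], [-0.0, -0.0, -1.0]]
wrist_force: [0.2, 0.2, -0.8]
width: 15.5
```

Emit:
{"method": "arm_command", "body": {
  "increments": [
    {"dp": [-5, 0, 0], "dr": [0, 0, 0]},
    {"dp": [-8, 0, 0], "dr": [0, 0, 0]},
    {"dp": [-8, 0, 0], "dr": [0, 0, 0]}
  ]
}}

```text
time: 8.87
tcp_pos: [642.8, -57.1, 130.9]
eef_rot: [[0.914, 0.406, -0.001], [0.406, -0.914, -0.0], [-0.001, -0.0, -1.0]]
wrist_force: [-0.3, -0.2, -0.8]
width: 15.1
```

```bash
python3 - <<'E'
from h import *
st(); im=cam('wrist')['image'][...,:]; st()
for p in(.7,.8,.9,1.0,1.2): print(p,proj('wrist',[tow((-38+u*np.cos(p)-w*np.sin(p),y,45+u*np.sin(p)+w*np.cos(p))) for u,w,y in((101,2,20),(76,12,0),(76,12,7.5))]).round().tolist())
print(im[150:250,251].mean(1).astype(int).tolist())
E
```

```text
t 8.87 c [  1.9   0.4 130.9] q [-0.13  0.09  1.61 -0.    1.44  1.03] F [ 0.4  0.1 -0.8] w 15.1 lean -0.001
t 8.92 c [  1.6   0.4 131.1] q [-0.13  0.09  1.61 -0.    1.44  1.03] F [-0.5 -0.   0.5] w 15.2 lean -0.0
0.7 [[279.0, 263.0], [251.0, 226.0], [261.0, 226.0]]
0.8 [[280.0, 259.0], [251.0, 220.0], [261.0, 220.0]]
0.9 [[281.0, 254.0], [251.0, 214.0], [262.0, 214.0]]
1.0 [[282.0, 246.0], [251.0, 206.0], [262.0, 206.0]]
1.2 [[285.0, 225.0], [251.0, 186.0], [263.0, 186.0]]
[117, 116, 116, 119, 119, 119, 117, 116, 120, 115, 117, 119, 117, 115, 126, 139, 140, 139, 138, 136, 134, 132, 133, 135, 136, 137, 136, 136, 134, 135, 135, 136, 141, 116, 97, 97, 104, 97, 100, 102, 94, 124, 117, 115, 112, 116, 115, 113, 112, 110, 112, 111, 108, 142, 147, 142, 140, 133, 130, 125, 125, 113, 99, 106, 107, 128, 114, 108, 110, 111, 109, 110, 110, 110, 111, 109, 110, 113, 110, 111, 111, 111, 109, 110, 106, 110, 107, 106, 108, 117, 120, 120, 117, 149, 160, 165, 122, 74, 74, 80]
```

The force jumps straight up as soon as the fingers ride on the lips. So the tips end about 18 mm higher than I assumed, level with the grasp point, and they passed over the lips. I go back behind the lips and run about 18 mm lower, checking the force.

Emit:
{"method": "arm_command", "body": {
  "increments": [
    {"dp": [0, 0, -15], "dr": [0, 0, 0]},
    {"dp": [20, 0, -18], "dr": [0, 0, 0]},
    {"dp": [42, 0, -15], "dr": [0, 0, 0]},
    {"dp": [42, 0, 0], "dr": [0, 0, 0]},
    {"dp": [42, 0, 8], "dr": [0, 0, 0]},
    {"dp": [42, 0, 14], "dr": [0, 0, 0]},
    {"dp": [42, 0, 14], "dr": [0, 0, 0]}
  ]
}}

```text
time: 9.5
tcp_pos: [680.9, -39.9, 115.8]
eef_rot: [[0.914, 0.406, -0.002], [0.406, -0.914, 0.0], [-0.002, -0.001, -1.0]]
wrist_force: [-0.4, -0.6, -0.1]
width: 15.0
```

Emit:
{"method": "arm_command", "body": {
  "increments": [
    {"dp": [-6, 0, 0], "dr": [0, 0, 0]},
    {"dp": [-12, 0, 0], "dr": [0, 0, 0]},
    {"dp": [-18, 0, 0], "dr": [0, 0, 0]},
    {"dp": [-23, 0, 0], "dr": [0, 0, 0]}
  ]
}}

```text
time: 9.83
tcp_pos: [660.3, -49.5, 117.9]
eef_rot: [[0.914, 0.405, 0.001], [0.405, -0.914, 0.0], [0.001, 0.0, -1.0]]
wrist_force: [2.4, 1.1, -2.5]
width: 15.4
```

```bash
python3 - <<'E'
from h import *
st();cx,cy,cz=-18,0.4,117
for p in np.linspace(1.05,.2,14):
    u=84+8*(1.05-p)/.85; x=-38+u*np.cos(p)-12*np.sin(p)-11; z=45+u*np.sin(p)+12*np.cos(p)-10
    print(round(p,2),round(x),round(z),'dp',[round(cx-x),0,round(cz-z)])
E
```

```text
t 9.83 c [-17.3   0.6 117.9] q [-0.11  0.13  1.59  0.    1.42  1.04] F [-2.6 -0.1 -2.5] w 15.4 lean 0.001
1.05 -18 114 dp [0, 0, 3]
0.98 -12 112 dp [-6, 0, 5]
0.92 -7 110 dp [-11, 0, 7]
0.85 -2 108 dp [-16, 0, 9]
0.79 3 105 dp [-21, 0, 12]
0.72 8 102 dp [-26, 0, 15]
0.66 13 98 dp [-31, 0, 19]
0.59 18 94 dp [-36, 0, 23]
0.53 22 90 dp [-40, 0, 27]
0.46 26 86 dp [-44, 0, 31]
0.4 30 81 dp [-48, 0, 36]
0.33 33 76 dp [-51, 0, 41]
0.27 36 71 dp [-54, 0, 46]
0.2 39 65 dp [-57, 0, 52]
```

Emit:
{"method": "arm_command", "body": {
  "increments": [
    {"dp": [-6, 0, 3], "dr": [0, 0, 0]},
    {"dp": [-11, 0, 5], "dr": [0, 0, 0]},
    {"dp": [-16, 0, 7], "dr": [0, 0, 0]}
  ]
}}

```text
time: 10.08
tcp_pos: [645.8, -55.9, 110.4]
eef_rot: [[0.914, 0.406, 0.001], [0.406, -0.914, -0.0], [0.0, 0.0, -1.0]]
wrist_force: [3.1, 1.0, -0.6]
width: 15.4
```

Emit:
{"method": "arm_command", "body": {
  "increments": [
    {"dp": [-5, 0, 3], "dr": [0, 0, 0]},
    {"dp": [-10, 0, 6], "dr": [0, 0, 0]},
    {"dp": [-15, 0, 10], "dr": [0, 0, 0]}
  ]
}}

```text
time: 10.33
tcp_pos: [632.1, -61.8, 100.0]
eef_rot: [[0.914, 0.406, 0.0], [0.406, -0.914, 0.0], [0.0, -0.0, -1.0]]
wrist_force: [0.9, 0.5, 0.9]
width: 15.5
```

Emit:
{"method": "arm_command", "body": {
  "increments": [
    {"dp": [-5, 0, 4], "dr": [0, 0, 0]},
    {"dp": [-9, 0, 8], "dr": [0, 0, 0]},
    {"dp": [-13, 0, 12], "dr": [0, 0, 0]}
  ]
}}

```text
time: 10.58
tcp_pos: [620.2, -67.1, 87.8]
eef_rot: [[0.914, 0.406, -0.0], [0.406, -0.914, -0.0], [-0.0, -0.0, -1.0]]
wrist_force: [1.6, 0.8, 1.5]
width: 15.3
```

```bash
python3 - <<'E'
from h import *
st();im=cam('wrist')['image'];a=cam('scene')['image']; st()
for p in(.4,.5,.6,.7,.8,1.0): print(p,proj('wrist',[tow((-38+u*np.cos(p)-w*np.sin(p),y,45+u*np.sin(p)+w*np.cos(p))) for u,w,y in((101,2,20),(76,12,0),(76,12,7.5))]).round().tolist())
print(proj('wrist',[tow(toc(ctrl.get_obs()['tcp_pos'])+[-11,8,k]) for k in(-8,0,10,20)]).round().tolist())
cv2.imwrite('pics/11.png',np.hstack([cv2.resize(im[130:330,170:330],(400,500),interpolation=cv2.INTER_CUBIC),cv2.resize(a[180:280,185:265],(400,500),interpolation=cv2.INTER_CUBIC)]))
E
```

```text
t 10.58 c [26.6  0.3 87.8] q [-0.15  0.07  1.7  -0.    1.37  1.  ] F [-1.8 -0.   1.5] w 15.3 lean -0.0
t 10.68 c [27.   0.2 87.3] q [-0.15  0.07  1.71 -0.    1.37  1.  ] F [-0.1  0.6  0.5] w 15.6 lean -0.001
0.4 [[282.0, 266.0], [251.0, 227.0], [263.0, 227.0]]
0.5 [[283.0, 267.0], [251.0, 224.0], [263.0, 224.0]]
0.6 [[285.0, 266.0], [251.0, 220.0], [264.0, 220.0]]
0.7 [[287.0, 264.0], [251.0, 214.0], [264.0, 214.0]]
0.8 [[290.0, 259.0], [251.0, 206.0], [265.0, 206.0]]
1.0 [[295.0, 241.0], [251.0, 185.0], [266.0, 185.0]]
[[264.0, 207.0], [264.0, 211.0], [265.0, 217.0], [266.0, 223.0]]
```

View pics/11.png

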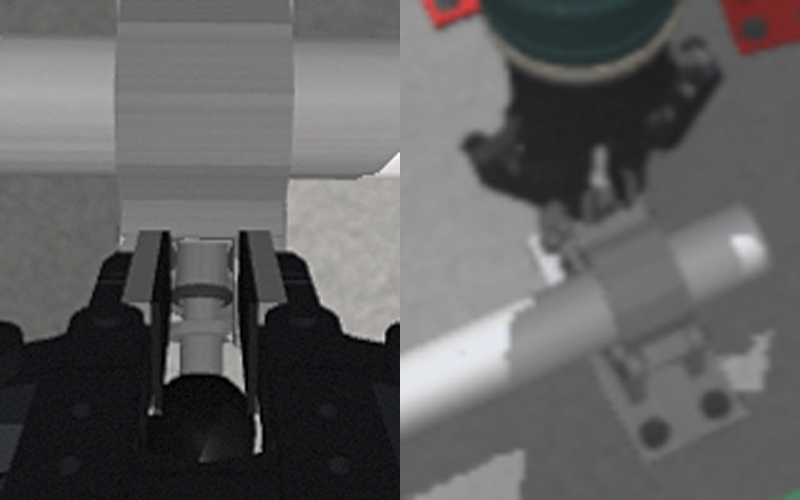

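The flap is now over the tube: slot end at crop (203,237), flap_hinge about 0.47, pads pushing on both prongs. I lower it further in small steps by feel.

Emit:
{"method": "arm_command", "body": {
  "increments": [
    {"dp": [-4, 0, 5], "dr": [0, 0, 0]},
    {"dp": [-8, 0, 10], "dr": [0, 0, 0]},
    {"dp": [-12, 0, 15], "dr": [0, 0, 0]},
    {"dp": [-15, 0, 19], "dr": [0, 0, 0]}
  ]
}}

```text
time: 11.02
tcp_pos: [606.3, -73.2, 68.5]
eef_rot: [[0.914, 0.406, -0.001], [0.406, -0.914, 0.0], [-0.0, -0.0, -1.0]]
wrist_force: [1.6, 1.3, 0.9]
width: 15.2
```

Emit:
{"method": "arm_command", "body": {
  "increments": [
    {"dp": [-1, 0, 2], "dr": [0, 0, 0]},
    {"dp": [-2, 0, 4], "dr": [0, 0, 0]}
  ]
}}

```text
time: 11.18
tcp_pos: [604.9, -73.9, 64.9]
eef_rot: [[0.914, 0.406, -0.0], [0.406, -0.914, 0.0], [-0.0, -0.0, -1.0]]
wrist_force: [0.9, 1.0, 1.0]
width: 15.6
```

```bash
python3 - <<'E'
from h import *
st();st()
E
```

```text
t 11.18 c [43.3  0.3 64.9] q [-0.16  0.06  1.76  0.    1.33  0.99] F [-1.2 -0.5  1. ] w 15.6 lean -0.0
t 11.18 c [43.3  0.3 64.9] q [-0.16  0.06  1.76  0.    1.33  0.99] F [-1.2 -0.5  1. ] w 15.6 lean -0.0
```

Emit:
{"method": "arm_command", "body": {
  "increments": [
    {"dp": [0, 0, 1.5], "dr": [0, 0, 0]},
    {"dp": [0, 0, 3], "dr": [0, 0, 0]}
  ]
}}

```text
time: 11.35
tcp_pos: [605.1, -73.9, 62.3]
eef_rot: [[0.914, 0.406, -0.0], [0.406, -0.914, -0.0], [-0.0, 0.0, -1.0]]
wrist_force: [-0.3, 0.4, 1.2]
width: 15.5
```

Emit:
{"method": "arm_command", "body": {
  "increments": [
    {"dp": [0, 0, 1], "dr": [0, 0, 0]},
    {"dp": [0, 0, 2], "dr": [0, 0, 0]}
  ]
}}

```text
time: 11.52
tcp_pos: [605.1, -73.9, 60.3]
eef_rot: [[0.914, 0.406, -0.0], [0.406, -0.914, -0.0], [-0.0, 0.0, -1.0]]
wrist_force: [-1.0, -0.3, 0.7]
width: 15.3
```

Emit:
{"method": "arm_command", "body": {
  "increments": [
    {"dp": [0, 0, 1], "dr": [0, 0, 0]},
    {"dp": [0, 0, 2], "dr": [0, 0, 0]}
  ]
}}

```text
time: 11.68
tcp_pos: [605.1, -73.9, 58.3]
eef_rot: [[0.914, 0.406, 0.0], [0.406, -0.914, -0.0], [0.0, 0.0, -1.0]]
wrist_force: [-1.3, 0.7, 1.1]
width: 15.4
```

Emit:
{"method": "arm_command", "body": {
  "increments": [
    {"dp": [0, 0, 1], "dr": [0, 0, 0]},
    {"dp": [0, 0, 2], "dr": [0, 0, 0]}
  ]
}}

```text
time: 11.85
tcp_pos: [605.1, -73.9, 56.3]
eef_rot: [[0.914, 0.406, 0.0], [0.406, -0.914, -0.0], [0.0, 0.0, -1.0]]
wrist_force: [-0.6, -0.2, 0.8]
width: 15.3
```

Emit:
{"method": "arm_command", "body": {
  "increments": [
    {"dp": [0, 0, 0.5], "dr": [0, 0, 0]},
    {"dp": [0, 0, 1], "dr": [0, 0, 0]}
  ]
}}

```text
time: 12.02
tcp_pos: [605.1, -73.9, 55.2]
eef_rot: [[0.914, 0.406, -0.0], [0.406, -0.914, 0.0], [-0.0, -0.0, -1.0]]
wrist_force: [-1.1, -0.6, 0.8]
width: 15.4
```

Emit:
{"method": "arm_command", "body": {
  "increments": [
    {"dp": [0, 0, 0.5], "dr": [0, 0, 0]},
    {"dp": [0, 0, 1], "dr": [0, 0, 0]}
  ]
}}

```text
time: 12.18
tcp_pos: [605.1, -73.8, 54.3]
eef_rot: [[0.914, 0.406, -0.0], [0.406, -0.914, 0.0], [-0.0, -0.0, -1.0]]
wrist_force: [-0.6, -0.4, 0.1]
width: 15.2
```

Emit:
{"method": "arm_command", "body": {
  "increments": [
    {"dp": [0, 0, 0.5], "dr": [0, 0, 0]},
    {"dp": [0, 0, 1], "dr": [0, 0, 0]}
  ]
}}

```text
time: 12.35
tcp_pos: [605.1, -73.8, 53.3]
eef_rot: [[0.914, 0.406, 0.0], [0.406, -0.914, 0.0], [0.0, -0.0, -1.0]]
wrist_force: [-0.5, -0.5, 1.2]
width: 15.3
```

```bash
python3 - <<'E'
from h import *
im=cam('wrist')['image'];a=cam('scene')['image']; st()
for p in(0,.05,.1,.2,.3): print(p,proj('wrist',[tow((-38+u*np.cos(p)-w*np.sin(p),y,45+u*np.sin(p)+w*np.cos(p))) for u,w,y in((101,2,20),(76,12,0),(76,12,7.5))]).round().tolist())
print(im[150:270,251].mean(1).astype(int).tolist())
E
```

```text
t 12.45 c [43.1  0.3 53.2] q [-0.16  0.07  1.77 -0.    1.31  0.99] F [ 0.   0.  -0.8] w 15.0 lean -0.0
0 [[281.0, 252.0], [251.0, 222.0], [263.0, 222.0]]
0.05 [[282.0, 255.0], [251.0, 223.0], [264.0, 223.0]]
0.1 [[283.0, 258.0], [251.0, 224.0], [264.0, 224.0]]
0.2 [[285.0, 264.0], [251.0, 225.0], [265.0, 225.0]]
0.3 [[287.0, 269.0], [251.0, 225.0], [265.0, 225.0]]
[134, 134, 135, 135, 137, 139, 138, 138, 137, 136, 138, 139, 139, 137, 137, 136, 138, 137, 136, 137, 134, 134, 137, 137, 135, 135, 136, 135, 115, 112, 114, 113, 112, 108, 108, 107, 111, 114, 110, 113, 111, 113, 112, 112, 111, 110, 113, 112, 109, 112, 115, 113, 112, 107, 92, 87, 88, 90, 88, 85, 104, 130, 129, 127, 129, 130, 128, 127, 124, 127, 127, 129, 129, 129, 114, 105, 110, 113, 109, 111, 110, 112, 112, 111, 111, 111, 111, 114, 112, 114, 111, 113, 114, 108, 59, 49, 56, 56, 61, 52, 34, 107, 118, 115, 113, 115, 113, 114, 114, 113, 115, 110, 111, 112, 117, 116, 126, 103, 98, 111]
```

Emit:
{"method": "arm_command", "body": {
  "increments": [
    {"dp": [0, 0, 0.7], "dr": [0, 0, 0]},
    {"dp": [0, 0, 1.2], "dr": [0, 0, 0]}
  ]
}}

```text
time: 12.62
tcp_pos: [605.1, -73.9, 52.1]
eef_rot: [[0.914, 0.406, 0.0], [0.406, -0.914, -0.0], [-0.0, 0.0, -1.0]]
wrist_force: [-0.6, 0.8, 1.3]
width: 15.3
```

Emit:
{"method": "arm_command", "body": {
  "increments": [
    {"dp": [0, 0, 0.7], "dr": [0, 0, 0]},
    {"dp": [0, 0, 1.2], "dr": [0, 0, 0]}
  ]
}}

```text
time: 12.78
tcp_pos: [605.1, -73.9, 50.8]
eef_rot: [[0.914, 0.406, -0.0], [0.406, -0.914, 0.0], [-0.0, -0.0, -1.0]]
wrist_force: [-1.1, -0.2, -0.4]
width: 15.6
```

Emit:
{"method": "arm_command", "body": {
  "increments": [
    {"dp": [0, 0, 0.5], "dr": [0, 0, 0]},
    {"dp": [0, 0, 1], "dr": [0, 0, 0]}
  ]
}}

```text
time: 12.95
tcp_pos: [605.1, -73.8, 49.9]
eef_rot: [[0.914, 0.406, -0.0], [0.406, -0.914, 0.0], [-0.0, -0.0, -1.0]]
wrist_force: [-0.3, 0.1, -0.0]
width: 15.5
```

Emit:
{"method": "arm_command", "body": {
  "increments": [
    {"dp": [0, 0, 0.5], "dr": [0, 0, 0]},
    {"dp": [0, 0, 1], "dr": [0, 0, 0]}
  ]
}}

```text
time: 13.12
tcp_pos: [605.1, -73.8, 48.9]
eef_rot: [[0.914, 0.406, -0.0], [0.406, -0.914, 0.0], [-0.0, -0.0, -1.0]]
wrist_force: [-1.2, 0.4, 1.0]
width: 15.5
```

```bash
python3 - <<'E'
from h import *
im=cam('wrist')['image']; st()
for p in(0,.05,.1,.2,.3): print(p,proj('wrist',[tow((-38+u*np.cos(p)-w*np.sin(p),y,45+u*np.sin(p)+w*np.cos(p))) for u,w,y in((72,12,-20),(72,12,20),(76,12,7.5),(76,12,-7.5))]).round().tolist())
for r in(205,210,215,219): print(r,im[r,200:305].mean(1).astype(int).tolist())
E
```

```text
t 13.17 c [43.1  0.4 48.8] q [-0.16  0.07  1.77  0.    1.3   0.99] F [0.7 0.8 0.4] w 15.5 lean -0.0
0 [[216.0, 218.0], [285.0, 218.0], [264.0, 225.0], [238.0, 225.0]]
0.05 [[216.0, 219.0], [286.0, 219.0], [264.0, 226.0], [238.0, 226.0]]
0.1 [[215.0, 220.0], [287.0, 220.0], [264.0, 227.0], [237.0, 227.0]]
0.2 [[213.0, 221.0], [289.0, 221.0], [265.0, 228.0], [237.0, 228.0]]
0.3 [[211.0, 220.0], [291.0, 220.0], [266.0, 228.0], [236.0, 228.0]]
205 [103, 101, 100, 100, 102, 100, 101, 102, 99, 98, 102, 113, 114, 109, 109, 111, 110, 110, 108, 109, 108, 108, 112, 109, 112, 111, 110, 112, 109, 111, 110, 112, 111, 110, 110, 110, 111, 107, 110, 111, 110, 111, 111, 111, 111, 110, 111, 111, 113, 111, 111, 110, 110, 108, 110, 110, 112, 111, 111, 111, 111, 111, 112, 109, 111, 110, 113, 112, 110, 112, 110, 110, 111, 109, 112, 109, 110, 110, 111, 110, 108, 110, 111, 111, 110, 113, 110, 112, 109, 112, 110, 101, 104, 105, 106, 104, 97, 112, 167, 171, 167, 168, 168, 165, 166]
210 [103, 104, 105, 103, 106, 100, 98, 99, 98, 102, 102, 109, 125, 123, 95, 81, 83, 85, 83, 85, 85, 83, 83, 84, 83, 85, 85, 84, 8
[... 670 characters left out ...]
4, 124, 126, 124, 127, 123, 126, 126, 124, 125, 125, 124, 124, 125, 126, 126, 112, 95, 124, 120, 107, 131, 173, 169, 171, 174, 174, 168, 166, 163, 164, 164, 164, 166, 168, 171]
219 [99, 97, 101, 102, 102, 103, 100, 101, 96, 97, 93, 93, 122, 127, 119, 100, 119, 125, 122, 123, 121, 122, 124, 122, 124, 120, 123, 124, 124, 124, 123, 124, 122, 123, 123, 123, 123, 124, 126, 124, 123, 126, 124, 123, 123, 124, 124, 123, 125, 123, 125, 125, 124, 125, 127, 125, 123, 125, 124, 123, 124, 126, 125, 125, 123, 125, 127, 124, 125, 126, 125, 126, 125, 125, 126, 126, 127, 126, 126, 127, 126, 125, 127, 127, 123, 112, 118, 122, 116, 106, 143, 165, 162, 161, 161, 159, 158, 161, 162, 165, 167, 167, 170, 169, 168]
```

Emit:
{"method": "arm_command", "body": {
  "increments": [
    {"dp": [0, 0, 0.5], "dr": [0, 0, 0]},
    {"dp": [0, 0, 1], "dr": [0, 0, 0]}
  ]
}}

```text
time: 13.33
tcp_pos: [605.1, -73.8, 47.9]
eef_rot: [[0.914, 0.406, 0.0], [0.406, -0.914, 0.0], [0.0, -0.0, -1.0]]
wrist_force: [-0.9, -0.1, 0.0]
width: 15.5
```

Emit:
{"method": "arm_command", "body": {
  "increments": [
    {"dp": [0, 0, 0.5], "dr": [0, 0, 0]},
    {"dp": [0, 0, 1], "dr": [0, 0, 0]}
  ]
}}

```text
time: 13.5
tcp_pos: [605.1, -73.8, 46.9]
eef_rot: [[0.914, 0.406, -0.0], [0.406, -0.914, -0.0], [-0.0, 0.0, -1.0]]
wrist_force: [-0.8, -0.2, 0.9]
width: 15.4
```

Emit:
{"method": "arm_command", "body": {
  "increments": [
    {"dp": [0, 0, 0.5], "dr": [0, 0, 0]},
    {"dp": [0, 0, 1], "dr": [0, 0, 0]}
  ]
}}

```text
time: 13.67
tcp_pos: [605.1, -73.9, 45.8]
eef_rot: [[0.914, 0.406, -0.0], [0.406, -0.914, 0.0], [0.0, -0.0, -1.0]]
wrist_force: [-0.1, -0.2, 0.3]
width: 15.4
```

Emit:
{"method": "arm_command", "body": {
  "increments": [
    {"dp": [0, 0, 0.5], "dr": [0, 0, 0]},
    {"dp": [0, 0, 1], "dr": [0, 0, 0]}
  ]
}}

```text
time: 13.83
tcp_pos: [605.1, -73.9, 44.9]
eef_rot: [[0.914, 0.406, -0.0], [0.406, -0.914, -0.0], [-0.0, 0.0, -1.0]]
wrist_force: [-3.1, -1.0, 4.7]
width: 15.6
```

```bash
python3 - <<'E'
from h import *
im=cam('wrist')['image']; st()
cv2.imwrite('pics/w12.png',im)
for p in(0,.05,.1,.2,.3): print(p,proj('wrist',[tow((-38+u*np.cos(p)-w*np.sin(p),y,45+u*np.sin(p)+w*np.cos(p))) for u,w,y in((72,12,-20),(72,12,20),(76,12,7.5),(76,12,-7.5))]).round(1).tolist())
for r in(217,221): print(r,im[r,205:222].mean(1).astype(int).tolist(),im[r,280:300].mean(1).astype(int).tolist())
E
```

```text
t 13.88 c [43.1  0.4 44.9] q [-0.16  0.08  1.77 -0.    1.29  0.99] F [2.2 0.8 1.5] w 15.4 lean -0.0
0 [[215.6, 220.6], [286.0, 220.6], [263.9, 227.1], [237.7, 227.1]]
0.05 [[214.7, 221.8], [286.8, 221.8], [264.2, 228.6], [237.3, 228.6]]
0.1 [[213.8, 222.7], [287.7, 222.7], [264.5, 229.8], [236.9, 229.8]]
0.2 [[211.8, 223.7], [289.6, 223.7], [265.3, 231.3], [236.2, 231.4]]
0.3 [[209.7, 223.2], [291.7, 223.2], [266.1, 231.5], [235.3, 231.5]]
217 [97, 98, 97, 97, 90, 89, 121, 127, 125, 116, 95, 118, 126, 123, 123, 125, 125] [122, 123, 124, 123, 124, 116, 99, 120, 123, 118, 112, 139, 171, 170, 173, 172, 171, 167, 165, 162]
221 [104, 102, 101, 99, 90, 85, 123, 127, 127, 116, 87, 115, 125, 122, 121, 124, 121] [122, 122, 123, 124, 121, 114, 120, 119, 120, 111, 117, 170, 159, 162, 161, 160, 157, 160, 162, 162]
```

Emit:
{"method": "arm_command", "body": {
  "increments": [
    {"dp": [-1, 0, 0], "dr": [0, 0, 0]},
    {"dp": [-2, 0, 0], "dr": [0, 0, 0]},
    {"dp": [-2, 0, 0], "dr": [0, 0, 0]}
  ]
}}

```text
time: 14.13
tcp_pos: [603.2, -74.7, 45.0]
eef_rot: [[0.914, 0.406, 0.0], [0.406, -0.914, 0.0], [0.0, 0.0, -1.0]]
wrist_force: [-0.1, 0.6, 0.6]
width: 15.5
```

Emit:
{"method": "arm_command", "body": {
  "increments": [
    {"dp": [0, 0, 0.5], "dr": [0, 0, 0]},
    {"dp": [0, 0, 0.5], "dr": [0, 0, 0]},
    {"dp": [0, 0, 0.5], "dr": [0, 0, 0]}
  ]
}}

```text
time: 14.38
tcp_pos: [603.2, -74.7, 44.6]
eef_rot: [[0.914, 0.406, -0.0], [0.406, -0.914, -0.0], [-0.0, 0.0, -1.0]]
wrist_force: [-2.8, -1.1, 6.2]
width: 15.5
```

Emit:
{"method": "arm_command", "body": {
  "increments": [
    {"dp": [0, 0, 0.5], "dr": [0, 0, 0]},
    {"dp": [0, 0, 0.5], "dr": [0, 0, 0]},
    {"dp": [0, 0, 0.5], "dr": [0, 0, 0]}
  ]
}}

```text
time: 14.63
tcp_pos: [603.2, -74.8, 44.3]
eef_rot: [[0.914, 0.406, -0.0], [0.406, -0.914, -0.0], [-0.0, 0.0, -1.0]]
wrist_force: [-4.9, -0.7, 8.1]
width: 15.2
```

Emit:
{"method": "arm_command", "body": {
  "increments": [
    {"dp": [0, 0, 0.5], "dr": [0, 0, 0]},
    {"dp": [0, 0, 0.5], "dr": [0, 0, 0]},
    {"dp": [0, 0, 0.5], "dr": [0, 0, 0]}
  ]
}}

```text
time: 14.88
tcp_pos: [603.2, -74.8, 44.1]
eef_rot: [[0.914, 0.406, -0.0], [0.406, -0.914, -0.0], [-0.0, 0.0, -1.0]]
wrist_force: [-6.8, -0.0, 10.7]
width: 15.7
```

Emit:
{"method": "arm_command", "body": {
  "increments": [
    {"dp": [0, 0, 0], "dr": [0, 0, 0]},
    {"dp": [0, 0, 0], "dr": [0, 0, 0]},
    {"dp": [0, 0, 0], "dr": [0, 0, 0]},
    {"dp": [0, 0, 0], "dr": [0, 0, 0]}
  ]
}}

```text
time: 15.22
tcp_pos: [603.2, -74.8, 44.1]
eef_rot: [[0.914, 0.406, -0.0], [0.406, -0.914, -0.0], [-0.0, 0.0, -1.0]]
wrist_force: [-6.6, -0.7, 9.9]
width: 15.8
```

Emit:
{"method": "arm_command", "body": {
  "increments": [
    {"dp": [0, 0, -1], "dr": [0, 0, 0]},
    {"dp": [0, 0, -6], "dr": [0, 0, 0]},
    {"dp": [0, 0, -30], "dr": [0, 0, 0]},
    {"dp": [0, 0, -65], "dr": [0, 0, 0]},
    {"dp": [0, 0, -100], "dr": [0, 0, 0]},
    {"dp": [35, 0, -120], "dr": [0, 0, 0]},
    {"dp": [60, 0, -120], "dr": [0, 0, 0]},
    {"dp": [60, 0, -120], "dr": [0, 0, 0]}
  ]
}}

```text
time: 15.88
tcp_pos: [661.2, -48.9, 164.9]
eef_rot: [[0.914, 0.407, 0.003], [0.407, -0.914, 0.0], [0.003, 0.001, -1.0]]
wrist_force: [-0.6, 0.1, -1.1]
width: 15.6
```

```bash
python3 - <<'E'
from h import *
im=cam('wrist','w13')['image'];a=cam('scene','s13')['image'];b=cam('top','t13')['image']; st()
for p in(0,.05,.1,.15): print(p,[proj(n,[tow((-38+u*np.cos(p)-w*np.sin(p),y,45+u*np.sin(p)+w*np.cos(p))) for u,w,y in((101,15,20),(101,15,-20),(76,12,0))]).round(1).tolist() for n in('wrist','scene','top')])
print(proj('wrist',tow((98,0,61))),proj('top',tow((98,0,61))))
E
```

```text
t 16.03 c [-14.6   0.2 162.7] q [-0.11  0.1   1.55 -0.    1.49  1.04] F [-0.5 -0.6 -0.1] w 15.2 lean -0.001
0 [[[269.6, 259.9], [232.2, 259.9], [250.9, 237.1]], [[213.3, 220.0], [226.7, 213.9], [224.2, 224.8]], [[293.7, 166.4], [278.7, 172.7], [282.0, 160.6]]]
0.05 [[[269.9, 261.5], [231.9, 261.5], [250.9, 238.0]], [[213.3, 219.4], [226.8, 213.3], [224.2, 224.3]], [[293.8, 165.6], [278.6, 171.9], [282.0, 160.0]]]
0.1 [[[270.2, 263.0], [231.5, 263.0], [250.9, 238.8]], [[213.3, 218.8], [226.9, 212.6], [224.3, 223.9]], [[293.8, 164.6], [278.6, 171.0], [281.9, 159.3]]]
0.15 [[[270.6, 264.3], [231.1, 264.3], [250.9, 239.4]], [[213.4, 218.3], [227.0, 212.1], [224.4, 223.5]], [[293.8, 163.6], [278.5, 170.1], [281.8, 158.5]]]
[[250.86621564 289.08070008]] [[292.14019683 182.45065438]]
```

```bash
python3 - <<'E'
from h import *
go((124,0,85),.85); go((124,0,130),.85)
print('red',[toc(plane('top',(q[0]*.64,q[1]*.64),60)).round() for q in((380,422),(518,446),(642,368))])
E
```

```text
dp [-138.5   -0.    77.9] dr [-0.     0.851 -0.001]
dp [-1.385e+02 -1.000e-01  3.290e+01] dr [-0.     0.851 -0.001]
red [array([ 243., -189.,   60.]), array([355., -14.,  60.]), array([327., 208.,  60.])]
```

Emit:
{"method": "arm_command", "body": {
  "increments": [
    {"dp": [-20, 0, -5], "dr": [0, 0.1, 0]},
    {"dp": [-40, 0, -5], "dr": [0, 0.2, 0]},
    {"dp": [-60, 0, 0], "dr": [0, 0.3, 0]},
    {"dp": [-80, 0, 5], "dr": [0, 0.4, 0]},
    {"dp": [-100, 0, 12], "dr": [0, 0.5, 0]},
    {"dp": [-120, 0, 20], "dr": [0, 0.6, 0]},
    {"dp": [-138, 0, 32], "dr": [0, 0.7, 0]},
    {"dp": [-138, 0, 33], "dr": [0, 0.8, 0]},
    {"dp": [-138, 0, 33], "dr": [0, 0.85, 0]},
    {"dp": [-138, 0, 33], "dr": [0, 0.85, 0]},
    {"dp": [-138, 0, 33], "dr": [0, 0.85, 0]},
    {"dp": [-138, 0, 33], "dr": [0, 0.85, 0]}
  ],
  "gripper": 0.7
}}

```text
time: 17.03
tcp_pos: [532.1, -106.4, 130.9]
eef_rot: [[0.604, 0.406, 0.686], [0.269, -0.914, 0.304], [0.75, 0.001, -0.661]]
wrist_force: [-0.4, -1.1, 0.6]
width: 59.8
```

```bash
python3 - <<'E'
from h import *
st();im=cam('wrist','w14')['image'];a=cam('scene','s14')['image'];cam('top','t14'); st()
z=np.load('wrist.npz')['T'];o=ctrl.get_obs();print('cam in tool',(o['eef_rot'].T@(z[:3,3]-o['tcp_pos'])).round(),(o['eef_rot'].T@z[:3,2]).round(2))
for p in(0,.05,.1,.15): print(p,proj('wrist',[tow((-38+u*np.cos(p)-w*np.sin(p),y,45+u*np.sin(p)+w*np.cos(p))) for u,w,y in((101,15,20),(101,15,-20),(76,12,0))]).round(1).tolist())
print('knob',proj('wrist',tow((98,0,61))),proj('scene',tow((98,0,61))))
m=(im.max(2)<35); print('dark',m.sum())
E
```

```text
t 17.03 c [123.    0.4 130.9] q [-0.62 -0.47  2.26  0.86  1.02  0.19] F [0.8 0.8 0.6] w 59.8 lean 0.848
t 17.18 c [1.225e+02 1.000e-01 1.310e+02] q [-0.62 -0.47  2.26  0.86  1.02  0.19] F [-0.3 -0.2 -0.1] w 59.7 lean 0.849
cam in tool [  66.    0. -157.] [-0.26 -0.    0.96]
0 [[271.8, 203.5], [230.2, 203.5], [251.0, 183.9]]
0.05 [[272.1, 200.0], [229.9, 200.0], [251.0, 181.2]]
0.1 [[272.4, 196.2], [229.6, 196.2], [251.0, 178.4]]
0.15 [[272.7, 192.1], [229.4, 192.1], [251.0, 175.3]]
knob [[251.02574097 236.84846357]] [[214.39270245 206.85424239]]
dark 42618
```

Reach is good (lean 0.85). Now the last close look, wrist and scene side by side.

```bash
python3 - <<'E'
from h import *
w=cv2.imread('pics/w14.png');a=cv2.imread('pics/s14.png')
cv2.imwrite('pics/12.png',np.hstack([cv2.resize(w[140:360,140:360],(480,480),interpolation=cv2.INTER_CUBIC),cv2.resize(a[140:260,180:260],(320,480),interpolation=cv2.INTER_CUBIC)]))
E
```

```text
(no output)
```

View pics/12.png

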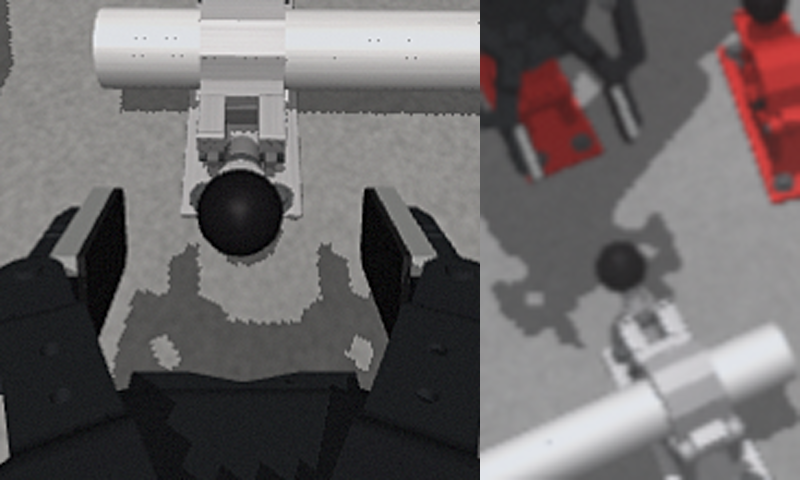

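The flap lies over the tube with the slot clear: slot end at wrist crop (242,97), prong ends at row 139. The knob at (240,212) is centred between the open pads. Fingertips are at wrist crop (127,190) and (362,190), scene crop (537,178) and (632,138), so I triangulate them.

```bash
python3 - <<'E'
from h import *
o=ctrl.get_obs();T=lambda P:(o['eef_rot'].T@(P-o['tcp_pos'])).round(1)
s=lambda x,y:(180+(x-480)/4,140+y/4); w=lambda x,y:(140+x*220/480,140+y*220/480)
for a,b in((s(537,178),w(362,190)),(s(632,138),w(127,190)),(s(584.5,158),w(244.5,190))):
    P,e=tri('scene',a,'wrist',b); print('tip in tool',T(P),e.round(1))
P,e=tri('scene',s(621,266),'wrist',w(240,212)); print('knob',toc(P).round(1),e.round(1))
P,e=tri('top',(291.9,182.5),'wrist',w(240,212)); print('knob top/wrist',toc(P).round(1),e.round(1))
for n,c in(('top',(292,182)),('scene',(214,207)),('wrist',(250,237))):
    im=np.load(n+'.npz')['im']; m=(im.max(2)<60).astype(np.uint8); k,l,st_,ce=cv2.connectedComponentsWithStats(m); i=l[c[1],c[0]]; print(n,i,st_[i],ce[i])
E
```

```text
tip in tool [  7.5  31.9 -18.6] 3.9
tip in tool [  8.4 -31.1 -18.8] 4.3
tip in tool [  8.2   0.5 -19.1] 0.0
knob [98.1 -1.7 60.9] 1.7
knob top/wrist [97.9 -0.7 60.5] 0.5
top 145 [285 176  14  14 162] [291.68518519 182.4382716 ]
scene 128 [209 201  12  12 110] [214.62727273 206.2       ]
wrist 96 [ 230  218   42   40 1246] [249.52166934 237.17977528]
```

```bash
python3 - <<'E'
from h import *
go((106,-.7,67.7),.86);go((75,-.7,41),.86)
E
```

```text
dp [-36.6  -0.9  54.2] dr [0.001 0.011 0.   ]
dp [-36.2  -0.9  95.1] dr [0.001 0.011 0.   ]
```

Emit:
{"method": "arm_command", "body": {
  "increments": [
    {"dp": [-18, -0.5, 20], "dr": [0, 0.01, 0]},
    {"dp": [-36, -1, 40], "dr": [0, 0.01, 0]},
    {"dp": [-36.5, -1, 60], "dr": [0, 0.01, 0]},
    {"dp": [-36.5, -1, 75], "dr": [0, 0.01, 0]},
    {"dp": [-36.5, -1, 85], "dr": [0, 0.01, 0]},
    {"dp": [-36.5, -1, 85], "dr": [0, 0.01, 0]}
  ]
}}

```text
time: 17.68
tcp_pos: [568.4, -88.1, 45.6]
eef_rot: [[0.597, 0.408, 0.691], [0.265, -0.913, 0.309], [0.757, -0.002, -0.654]]
wrist_force: [0.0, 0.3, -1.1]
width: 60.0
```

Emit:
{"method": "arm_command", "body": {
  "increments": [
    {"dp": [0, 0, 4], "dr": [0, 0, 0]},
    {"dp": [0, 0, 9], "dr": [0, 0, 0]},
    {"dp": [0, 0, 9], "dr": [0, 0, 0]}
  ]
}}

```text
time: 17.93
tcp_pos: [574.5, -86.5, 41.2]
eef_rot: [[0.596, 0.406, 0.693], [0.265, -0.914, 0.307], [0.758, 0.0, -0.652]]
wrist_force: [-0.3, -0.3, -0.3]
width: 60.0
```

```bash
python3 - <<'E'
from h import *
st();im=cam('wrist','w15')['image']; a=cam('scene','s15')['image'];st();go((75,-.7,41),.86)
m=(im.max(2)<60).astype(np.uint8)
for r in range(195,275,8): print(r,''.join('#' if v else '.' for v in m[r,190:312:2]))
print(proj('wrist',[tow((98.5,-.7,61.2)),tow((46,0,16))]))
E
```

```text
t 17.93 c [76.2 -0.6 41.2] q [-0.52 -0.26  2.28  1.    0.81  0.02] F [ 0.4  0.2 -0.3] w 60.0 lean 0.86
t 18.03 c [76.5 -0.6 41.5] q [-0.52 -0.26  2.28  1.    0.81  0.02] F [ 0.5 -0.1  0.8] w 59.9 lean 0.86
dp [ 0.6 -0.1  1.4] dr [ 0.001 -0.    -0.001]
195 .....................................#..#...#................
203 .........................##..................................
211 .................##....###...........##....###...............
219 .......................###############.......................
227 .##...............##########################...............##
235 ####...........###############################............###
243 ####..........##################################..........###
251 #####........###################################..........###
259 ####..........#################################...........###
267 ###............###############################.............##
[[251.49751862 250.11125849]
 [252.32405259 207.03220336]]
```

Emit:
{"method": "arm_command", "body": {
  "increments": [
    {"dp": [0, 0, 0], "dr": [0, 0, 0]},
    {"dp": [0, 0, 0], "dr": [0, 0, 0]},
    {"dp": [0, 0, 0], "dr": [0, 0, 0]},
    {"dp": [0, 0, 0], "dr": [0, 0, 0]},
    {"dp": [0, 0, 0], "dr": [0, 0, 0]},
    {"dp": [0, 0, 0], "dr": [0, 0, 0]},
    {"dp": [0, 0, 0], "dr": [0, 0, 0]},
    {"dp": [0, 0, 0], "dr": [0, 0, 0]}
  ],
  "gripper": 0.2,
  "squeeze": 60
}}

```text
time: 18.7
tcp_pos: [574.1, -86.7, 41.6]
eef_rot: [[0.596, 0.406, 0.693], [0.265, -0.914, 0.307], [0.758, 0.0, -0.652]]
wrist_force: [-10.5, -1.1, 7.4]
width: 32.4
```

```bash
python3 - <<'E'
from h import *
st()
E
```

```text
t 18.7 c [76.6 -0.5 41.6] q [-0.52 -0.26  2.28  1.    0.81  0.02] F [10.1 -3.3  7.4] w 32.4 lean 0.86
```

Emit:
{"method": "arm_command", "body": {
  "increments": [
    {"dp": [0, 0, -0.7], "dr": [0, 0, 0]},
    {"dp": [0, 0, -1.4], "dr": [0, 0, 0]}
  ]
}}

```text
time: 18.87
tcp_pos: [573.1, -87.0, 42.1]
eef_rot: [[0.596, 0.406, 0.693], [0.265, -0.914, 0.307], [0.758, 0.0, -0.652]]
wrist_force: [3.4, 1.0, -1.2]
width: 32.1
```

Emit:
{"method": "arm_command", "body": {
  "increments": [
    {"dp": [0, 0, -1], "dr": [0, 0, 0]},
    {"dp": [0, 0, -2], "dr": [0, 0, 0]}
  ]
}}

```text
time: 19.03
tcp_pos: [571.8, -87.6, 43.3]
eef_rot: [[0.596, 0.406, 0.693], [0.265, -0.914, 0.307], [0.758, 0.0, -0.652]]
wrist_force: [3.5, 1.6, -2.9]
width: 32.3
```

```bash
python3 - <<'E'
from h import *
st();im=cam('wrist','w16')['image'];st()
for r in range(195,295,5): print(r,''.join(' .:-=+*#%@'[9-int(v)*10//256] for v in im[r,190:312:2].mean(1)))
E
```

```text
t 19.03 c [79.1 -0.7 43.3] q [-0.53 -0.27  2.28  1.    0.82  0.03] F [-3.9 -0.1 -2.9] w 32.3 lean 0.86
t 19.08 c [79.1 -0.7 43.5] q [-0.53 -0.27  2.28  1.    0.82  0.03] F [-3.4 -0.4 -1.7] w 32.2 lean 0.86
195 ====+=======+--#*************++++++--#***##**#*=-============
200 ========+====--+*********###+++++++************--============
205 ============+----*##+**#%%#%#######*##%****%%#----+==========
210 ============-----%#%####%#++------=+#%%####@@#----+==========
215 ============--------**#*--*%%%@@@##+--*#**#**+----===========
220 ============--------=@@@@@@@@@@@@@@@@@@@#*=-------===========
225 ==========++++*@%#%@@@@@@@@@@@@@@@@@@@@@@@@*++@%+++++========
230 =========+++++@@@@@@@@@@@@@@%@@@%@@@@@@@@@@@@%@@#+++++=======
235 ==*@@%@%+++++@@@@@@@@@@@%@%%%%%%%%@%%@@@@@@@@@@@@*+++++@%%@*=
240 =*%%%%#+++++@@@@@@@@@@@%%%%%%%%%%%%%@@@@@@@@@@@@@@=++++*%%%%%
245 %@@@@%+++++%@@@@@@@@@@@%@%%%%%#%%%%%%@@@@@@@@@@@@%%+++++*@@%@
250 @%%%%+++++*@@@@@@@@@@@@@@%%%%%%%%%%%@@@@@@@@@@@@@@@%++++*#%%@
255 %%%%%%%%+=#%@@@@@@@@@@@@@@@@%%%%%%@@@@@@@@@@@@@@@@%%-*%@@@@%%
260 %%%%%%%@%##%@@@@@@@@@@@@@@%@@@%%@@@@@@@@@@@@@@@@@@%%##%%%%%%%
265 @%%%%%%%%@@%@@@@@@@@@@@@@@@@@@@@@@@@@@@@@@@@@@@@@@%@@@%%%%%@%
270 %%%%%%%%%@@@%@@%*@@@@@@@@@@@@@@@@@@@@@@@@@@@%*#@@@%%@@%%%%%%%
275 %%%%%@@@@@@@@@@#***%@@@@@@@@@@@@@@@@@@@@@@*==#*@@@%@@@@%%%%%%
280 %%%@%@%%%@@@@@%*******%@@@@@@@@@@@@@@@@+====+**%@@@@@%@%%@%%%
285 %%%@%%%%%%@@@@#*********#*+=++++============###*@@@@@%%%%%%@@
290 %%%%%%%%%%@@@%*#*********##+===============#**#*%@@%@%%@@%%%%
```

Emit:
{"method": "arm_command", "body": {
  "increments": [
    {"dp": [0, 0, -2], "dr": [0, 0, 0]},
    {"dp": [0, 0, -4], "dr": [0, 0, 0]},
    {"dp": [0, 0, -6], "dr": [0, 0, 0]},
    {"dp": [0, 0, -8], "dr": [0, 0, 0]},
    {"dp": [0, 0, -10], "dr": [0, 0, 0]},
    {"dp": [0, 0, -10], "dr": [0, 0, 0]}
  ]
}}

```text
time: 19.58
tcp_pos: [564.7, -90.7, 49.9]
eef_rot: [[0.596, 0.406, 0.693], [0.265, -0.914, 0.307], [0.758, 0.0, -0.652]]
wrist_force: [3.6, 2.8, -3.3]
width: 32.1
```

Emit:
{"method": "arm_command", "body": {
  "increments": [
    {"dp": [0, 0, -2], "dr": [0, 0, 0]},
    {"dp": [0, 0, -4], "dr": [0, 0, 0]},
    {"dp": [0, 0, -6], "dr": [0, 0, 0]},
    {"dp": [0, 0, -8], "dr": [0, 0, 0]},
    {"dp": [0, 0, -8.5], "dr": [0, 0, 0]},
    {"dp": [0, 0, -8.5], "dr": [0, 0, 0]}
  ]
}}

```text
time: 20.08
tcp_pos: [558.8, -93.2, 55.2]
eef_rot: [[0.596, 0.406, 0.692], [0.265, -0.914, 0.308], [0.758, -0.0, -0.653]]
wrist_force: [5.1, 2.5, -5.6]
width: 31.9
```

```bash
python3 - <<'E'
from h import *
st();im=cam('wrist','w17')['image'];st()
for r in range(195,290,8): print(r,''.join(' .:-=+*#%@'[9-int(v)*10//256] for v in im[r,190:312:2].mean(1)))
o=ctrl.get_obs(); c=toc(o['tcp_pos'])-[46,0,16]; print(np.hypot(c[0],c[2]),np.arctan2(c[0],c[2]), 'Fax',(RC.T@o['wrist_force'])@[.758,0,.652])
E
```

```text
t 20.08 c [93.2 -0.8 55.2] q [-0.55 -0.31  2.29  0.97  0.86  0.05] F [-5.7 -0.2 -5.6] w 31.9 lean 0.86
t 20.13 c [93.2 -0.8 55.1] q [-0.55 -0.31  2.29  0.97  0.86  0.05] F [-7.   0.2 -5. ] w 32.4 lean 0.86
195 ==============----#%#+**#%#*++*#+++*#%#+**%%*---=============
203 ==============----=**########++++*##########=----============
211 ==============-------##*#+---====-=-*##***-------+===========
219 ============+---*#***#@@@@@@@@@@@@@@@@@#***#**+--============
227 =========+++++@@@%@@@@@@@@@@@@@@@@@%@@@@@@@@#@@@=++++========
235 ==+@%%%%+++++@@@@@@@@@@@@@@%%%%%%%%@@@@@@@@@@@@@@*++++*@%%@*=
243 +%%%#%++++++@@@@@@@@@@@%%%%%%%#%%%%%%@@@@@@@@@@@@@#+++++%%%%%
251 %%%%*+++++*@@@@@@@@@@@@@@@%%%%%%%%%%@@@@@@@@@@@@@@@%++++++@%%
259 %%%@%%%%#*#%@@@@@@@@@@@@@@%@@@%%@%@@@@@%@@@@@@@@@@%#-#%%@%@%%
267 %%%@%%@%%@@@%@@@@@@@@@@@@@@%@@@@@@@@@@@@@@@@@%@@@@%%@%%%%%%%%
275 %%%@@@@%%@@@@@@##**@@@@@@@@@@@@@@@@@@@@@@@*=#*#@@@@%@%@@%%%%@
283 %@%%@%%%%@@@@@%**********#*@@@@@@@@*+=======****@@@@@%@%@%@%%
61.331367448762045 0.8790662347488403 Fax -8.521993857980382
```

```bash
cat > sw.py <<'E'
from h import *
import sys
def rows(d0,n,total):
    o=ctrl.get_obs(); p=o['eef_rot'].T@(tow((46,-.7,16))-o['tcp_pos']); p[1]=0
    print('pin in tool',p.round(1))
    out=[]
    for i in range(1,n+1):
        d=-total*i/n; Rm=R.from_euler('y',-d*-1).as_matrix()
        out.append({"dp":[round(float(v),1) for v in p-Rm@p],"dr":[0,round(d,3),0]})
    print(str(out).replace("'",'"'))
if __name__=='__main__': st(); rows(0,int(sys.argv[1]),float(sys.argv[2]))
E
python3 sw.py 20 0.86
```

```text
t 20.13 c [93.2 -0.8 55.1] q [-0.55 -0.31  2.29  0.97  0.86  0.05] F [-7.   0.2 -5. ] w 32.4 lean 0.86
pin in tool [ 1.2  0.  61.3]
[{"dp": [2.6, 0.0, 0.0], "dr": [0, -0.043, 0]}, {"dp": [5.3, 0.0, 0.1], "dr": [0, -0.086, 0]}, {"dp": [7.9, 0.0, 0.4], "dr": [0, -0.129, 0]}, {"dp": [10.5, 0.0, 0.7], "dr": [0, -0.172, 0]}, {"dp": [13.1, 0.0, 1.2], "dr": [0, -0.215, 0]}, {"dp": [15.7, 0.0, 1.7], "dr": [0, -0.258, 0]}, {"dp": [18.2, 0.0, 2.4], "dr": [0, -0.301, 0]}, {"dp": [20.7, 0.0, 3.2], "dr": [0, -0.344, 0]}, {"dp": [23.2, 0.0, 4.1], "dr": [0, -0.387, 0]}, {"dp": [25.7, 0.0, 5.1], "dr": [0, -0.43, 0]}, {"dp": [28.1, 0.0, 6.2], "dr": [0, -0.473, 0]}, {"dp": [30.4, 0.0, 7.4], "dr": [0, -0.516, 0]}, {"dp": [32.7, 0.0, 8.7], "dr": [0, -0.559, 0]}, {"dp": [34.9, 0.0, 10.1], "dr": [0, -0.602, 0]}, {"dp": [37.1, 0.0, 11.6], "dr": [0, -0.645, 0]}, {"dp": [39.2, 0.0, 13.2], "dr": [0, -0.688, 0]}, {"dp": [41.2, 0.0, 14.9], "dr": [0, -0.731, 0]}, {"dp": [43.2, 0.0, 16.6], "dr": [0, -0.774, 0]}, {"dp": [45.1, 0.0, 18.5], "dr": [0, -0.817, 0]}, {"dp": [46.9, 0.0, 20.4], "dr": [0, -0.86, 0]}]
```

Emit:
{"method": "arm_command", "body": {
  "increments": [
    {"dp": [2.6, 0, 0], "dr": [0, -0.043, 0]},
    {"dp": [5.3, 0, 0.1], "dr": [0, -0.086, 0]},
    {"dp": [7.9, 0, 0.4], "dr": [0, -0.129, 0]},
    {"dp": [10.5, 0, 0.7], "dr": [0, -0.172, 0]},
    {"dp": [13.1, 0, 1.2], "dr": [0, -0.215, 0]},
    {"dp": [15.7, 0, 1.7], "dr": [0, -0.258, 0]},
    {"dp": [18.2, 0, 2.4], "dr": [0, -0.301, 0]},
    {"dp": [20.7, 0, 3.2], "dr": [0, -0.344, 0]},
    {"dp": [23.2, 0, 4.1], "dr": [0, -0.387, 0]},
    {"dp": [23.2, 0, 4.1], "dr": [0, -0.387, 0]}
  ]
}}

```text
time: 20.97
tcp_pos: [576.0, -85.6, 70.2]
eef_rot: [[0.815, 0.406, 0.414], [0.362, -0.914, 0.184], [0.453, -0.0, -0.892]]
wrist_force: [2.5, -0.5, -8.2]
width: 31.8
```

```bash
python3 sw.py 11 0.475; python3 - <<'E'
from h import *
o=ctrl.get_obs(); c=toc(o['tcp_pos'])-[46,0,16]; t=np.arctan2(c[0],c[2]);print(np.hypot(c[0],c[2]),t, 'Fax',(RC.T@o['wrist_force'])@[np.sin(t),0,np.cos(t)])
E
```

```text
t 20.97 c [74.4 -0.8 70.2] q [-0.36 -0.23  2.07  0.39  0.99  0.63] F [-2.1  1.5 -8.2] w 31.8 lean 0.47
pin in tool [ 0.8  0.  61.2]
[{"dp": [2.6, 0.0, 0.0], "dr": [0, -0.043, 0]}, {"dp": [5.3, 0.0, 0.2], "dr": [0, -0.086, 0]}, {"dp": [7.9, 0.0, 0.4], "dr": [0, -0.13, 0]}, {"dp": [10.5, 0.0, 0.8], "dr": [0, -0.173, 0]}, {"dp": [13.1, 0.0, 1.3], "dr": [0, -0.216, 0]}, {"dp": [15.7, 0.0, 1.8], "dr": [0, -0.259, 0]}, {"dp": [18.3, 0.0, 2.5], "dr": [0, -0.302, 0]}, {"dp": [20.8, 0.0, 3.4], "dr": [0, -0.345, 0]}, {"dp": [23.2, 0.0, 4.3], "dr": [0, -0.389, 0]}, {"dp": [25.7, 0.0, 5.3], "dr": [0, -0.432, 0]}, {"dp": [28.1, 0.0, 6.4], "dr": [0, -0.475, 0]}]
61.19669612252989 0.48242194827211177 Fax -8.21093826905472
```

Emit:
{"method": "arm_command", "body": {
  "increments": [
    {"dp": [2.6, 0, 0], "dr": [0, -0.043, 0]},
    {"dp": [5.3, 0, 0.1], "dr": [0, -0.086, 0]},
    {"dp": [7.9, 0, 0.3], "dr": [0, -0.13, 0]},
    {"dp": [10.5, 0, 0.6], "dr": [0, -0.173, 0]},
    {"dp": [13.1, 0, 1.1], "dr": [0, -0.216, 0]},
    {"dp": [15.7, 0, 1.6], "dr": [0, -0.259, 0]},
    {"dp": [18.3, 0, 2.3], "dr": [0, -0.302, 0]},
    {"dp": [18.3, 0, 2.3], "dr": [0, -0.302, 0]}
  ]
}}

```text
time: 21.63
tcp_pos: [591.7, -78.6, 75.7]
eef_rot: [[0.901, 0.406, 0.153], [0.401, -0.914, 0.069], [0.168, -0.001, -0.986]]
wrist_force: [1.4, -2.3, -8.9]
width: 32.6
```

```bash
python3 sw.py 4 0.168
```

```text
t 21.63 c [57.3 -0.8 75.7] q [-0.23 -0.07  1.87  0.11  1.21  0.89] F [-0.3  2.7 -8.9] w 32.6 lean 0.168
pin in tool [ 1.1  0.  60.7]
[{"dp": [2.5, 0.0, 0.0], "dr": [0, -0.042, 0]}, {"dp": [5.1, 0.0, 0.1], "dr": [0, -0.084, 0]}, {"dp": [7.6, 0.0, 0.3], "dr": [0, -0.126, 0]}, {"dp": [10.2, 0.0, 0.7], "dr": [0, -0.168, 0]}]
```

Emit:
{"method": "arm_command", "body": {
  "increments": [
    {"dp": [2.5, 0, 0], "dr": [0, -0.042, 0]},
    {"dp": [5.1, 0, 0.1], "dr": [0, -0.084, 0]},
    {"dp": [7.6, 0, 0.2], "dr": [0, -0.126, 0]},
    {"dp": [10.2, 0, 0.5], "dr": [0, -0.168, 0]},
    {"dp": [10.2, 0, 0.5], "dr": [0, -0.168, 0]},
    {"dp": [10.2, 0, 0.5], "dr": [0, -0.168, 0]}
  ]
}}

```text
time: 22.13
tcp_pos: [600.5, -74.7, 76.7]
eef_rot: [[0.914, 0.406, 0.003], [0.406, -0.914, 0.003], [0.004, -0.001, -1.0]]
wrist_force: [3.7, -1.3, -7.7]
width: 32.3
```

```bash
python3 - <<'E'
from h import *
st();w=cam('wrist','w18')['image'];a=cam('scene','s18')['image'];st()
im=a
print('knob pred scene',proj('scene',[tow((46,0,16+70+20)),tow((46,0,76)),tow((46,0,57))]).round(1).tolist())
E
```

```text
t 22.13 c [47.6 -0.7 76.7] q [-0.17  0.04  1.76  0.    1.34  0.98] F [-2.9  2.6 -7.7] w 32.3 lean 0.004
t 22.23 c [47.8 -0.7 77.3] q [-0.17  0.04  1.76  0.    1.34  0.98] F [ -3.3   1.6 -10.1] w 32.2 lean 0.005
knob pred scene [[221.8, 213.3], [222.5, 219.0], [222.9, 222.4]]
```

Emit:
{"method": "arm_command", "body": {
  "increments": [
    {"dp": [1, 0, 1], "dr": [0, 0, 0]},
    {"dp": [1, 0, 3], "dr": [0, 0, 0]},
    {"dp": [1, 0, 5], "dr": [0, 0, 0]},
    {"dp": [1, 0, 7], "dr": [0, 0, 0]},
    {"dp": [1, 0, 9], "dr": [0, 0, 0]},
    {"dp": [1, 0, 10], "dr": [0, 0, 0]},
    {"dp": [1, 0, 10], "dr": [0, 0, 0]}
  ]
}}

```text
time: 22.82
tcp_pos: [601.6, -74.3, 67.5]
eef_rot: [[0.914, 0.406, 0.002], [0.406, -0.914, 0.001], [0.003, -0.0, -1.0]]
wrist_force: [-1.9, -2.6, -6.4]
width: 32.2
```

Emit:
{"method": "arm_command", "body": {
  "increments": [
    {"dp": [0, 0, 1], "dr": [0, 0, 0]},
    {"dp": [0, 0, 2], "dr": [0, 0, 0]},
    {"dp": [0, 0, 2], "dr": [0, 0, 0]}
  ]
}}

```text
time: 23.07
tcp_pos: [601.8, -74.3, 65.7]
eef_rot: [[0.914, 0.406, 0.003], [0.406, -0.914, 0.001], [0.003, 0.0, -1.0]]
wrist_force: [-1.5, -2.0, -5.3]
width: 32.2
```

Emit:
{"method": "arm_command", "body": {
  "increments": [
    {"dp": [0, 0, 1], "dr": [0, 0, 0]},
    {"dp": [0, 0, 1], "dr": [0, 0, 0]},
    {"dp": [0, 0, 1], "dr": [0, 0, 0]}
  ]
}}

```text
time: 23.32
tcp_pos: [601.8, -74.3, 64.8]
eef_rot: [[0.914, 0.406, 0.003], [0.406, -0.914, 0.001], [0.003, 0.0, -1.0]]
wrist_force: [-1.6, -1.4, -6.4]
width: 32.3
```

```bash
python3 - <<'E'
from h import *
st()
E
```

```text
t 23.32 c [46.3 -0.6 64.8] q [-0.17  0.05  1.77  0.    1.32  0.99] F [ 2.   0.7 -6.4] w 32.3 lean 0.003
```

Emit:
{"method": "arm_command", "body": {
  "increments": [
    {"dp": [0, 0, 1], "dr": [0, 0, 0]},
    {"dp": [0, 0, 1], "dr": [0, 0, 0]},
    {"dp": [0, 0, 1], "dr": [0, 0, 0]}
  ]
}}

```text
time: 23.57
tcp_pos: [601.7, -74.2, 63.7]
eef_rot: [[0.914, 0.406, 0.003], [0.406, -0.914, 0.001], [0.003, 0.0, -1.0]]
wrist_force: [-0.9, -3.0, -6.2]
width: 32.3
```

Emit:
{"method": "arm_command", "body": {
  "increments": [
    {"dp": [0, 0, 1], "dr": [0, 0, 0]},
    {"dp": [0, 0, 1], "dr": [0, 0, 0]},
    {"dp": [0, 0, 1], "dr": [0, 0, 0]}
  ]
}}

```text
time: 23.82
tcp_pos: [601.7, -74.3, 62.7]
eef_rot: [[0.914, 0.406, 0.003], [0.406, -0.914, 0.001], [0.003, 0.0, -1.0]]
wrist_force: [-0.7, -1.3, -5.4]
width: 32.5
```

Emit:
{"method": "arm_command", "body": {
  "increments": [
    {"dp": [0, 0, 1], "dr": [0, 0, 0]},
    {"dp": [0, 0, 1], "dr": [0, 0, 0]},
    {"dp": [0, 0, 1], "dr": [0, 0, 0]}
  ]
}}

```text
time: 24.07
tcp_pos: [601.7, -74.3, 61.7]
eef_rot: [[0.914, 0.406, 0.003], [0.406, -0.914, 0.001], [0.003, -0.0, -1.0]]
wrist_force: [-1.0, -2.7, -5.1]
width: 32.2
```

```bash
python3 - <<'E'
from h import *
st()
E
```

```text
t 24.07 c [46.3 -0.6 61.7] q [-0.17  0.05  1.77  0.    1.32  0.99] F [ 2.   2.1 -5.1] w 32.2 lean 0.003
```

Draw is about 5 mm now. I keep going in smaller steps.

Emit:
{"method": "arm_command", "body": {
  "increments": [
    {"dp": [0, 0, 0.7], "dr": [0, 0, 0]},
    {"dp": [0, 0, 0.7], "dr": [0, 0, 0]}
  ]
}}

```text
time: 24.23
tcp_pos: [601.7, -74.3, 61.0]
eef_rot: [[0.914, 0.406, 0.003], [0.406, -0.914, 0.001], [0.003, 0.0, -1.0]]
wrist_force: [0.1, -2.2, -5.0]
width: 31.9
```

Emit:
{"method": "arm_command", "body": {
  "increments": [
    {"dp": [0, 0, 0.7], "dr": [0, 0, 0]},
    {"dp": [0, 0, 0.7], "dr": [0, 0, 0]}
  ]
}}

```text
time: 24.4
tcp_pos: [601.7, -74.3, 60.2]
eef_rot: [[0.914, 0.406, 0.003], [0.406, -0.914, 0.001], [0.003, -0.0, -1.0]]
wrist_force: [-1.1, -1.6, -4.9]
width: 31.8
```

Emit:
{"method": "arm_command", "body": {
  "increments": [
    {"dp": [0, 0, 0.7], "dr": [0, 0, 0]},
    {"dp": [0, 0, 0.7], "dr": [0, 0, 0]}
  ]
}}

```text
time: 24.57
tcp_pos: [601.7, -74.3, 59.6]
eef_rot: [[0.914, 0.406, 0.003], [0.406, -0.914, 0.001], [0.003, 0.0, -1.0]]
wrist_force: [-0.8, -1.8, -5.1]
width: 32.1
```

Emit:
{"method": "arm_command", "body": {
  "increments": [
    {"dp": [0, 0, 0.5], "dr": [0, 0, 0]},
    {"dp": [0, 0, 0.5], "dr": [0, 0, 0]}
  ]
}}

```text
time: 24.73
tcp_pos: [601.8, -74.3, 59.3]
eef_rot: [[0.914, 0.406, 0.003], [0.406, -0.914, 0.001], [0.003, 0.0, -1.0]]
wrist_force: [-2.2, -2.0, -2.5]
width: 32.0
```

```bash
python3 - <<'E'
from h import *
st()
E
```

```text
t 24.73 c [46.3 -0.6 59.3] q [-0.17  0.05  1.77  0.    1.31  0.99] F [ 2.8  0.9 -2.5] w 32.0 lean 0.003
```

Emit:
{"method": "arm_command", "body": {
  "increments": [
    {"dp": [0, 0, 0.4], "dr": [0, 0, 0]},
    {"dp": [0, 0, 0.4], "dr": [0, 0, 0]}
  ]
}}

```text
time: 24.9
tcp_pos: [601.8, -74.3, 59.1]
eef_rot: [[0.914, 0.406, 0.003], [0.406, -0.914, 0.001], [0.003, 0.0, -1.0]]
wrist_force: [-3.0, -2.3, 1.9]
width: 32.1
```

Emit:
{"method": "arm_command", "body": {
  "increments": [
    {"dp": [0, 0, 0.3], "dr": [0, 0, 0]},
    {"dp": [0, 0, 0.3], "dr": [0, 0, 0]}
  ]
}}

```text
time: 25.07
tcp_pos: [601.8, -74.3, 59.0]
eef_rot: [[0.914, 0.406, 0.003], [0.406, -0.914, 0.001], [0.003, 0.0, -1.0]]
wrist_force: [-6.1, -1.4, 3.9]
width: 32.3
```

```bash
python3 - <<'E'
from h import *
st()
E
```

```text
t 25.07 c [46.2 -0.6 59. ] q [-0.17  0.05  1.77  0.    1.31  0.99] F [ 6.1 -1.2  3.9] w 32.3 lean 0.003
```

Emit:
{"method": "arm_command", "body": {
  "increments": [
    {"dp": [-0.6, 0, -0.2], "dr": [0, 0, 0]},
    {"dp": [-0.6, 0, -0.2], "dr": [0, 0, 0]}
  ],
  "squeeze": 20
}}

```text
time: 25.23
tcp_pos: [601.6, -74.4, 59.0]
eef_rot: [[0.914, 0.406, 0.004], [0.406, -0.914, 0.001], [0.004, 0.0, -1.0]]
wrist_force: [-0.8, -0.4, 2.3]
width: 32.3
```

Emit:
{"method": "arm_command", "body": {
  "increments": [
    {"dp": [0, 0, 0], "dr": [0, 0, 0]},
    {"dp": [0, 0, 0], "dr": [0, 0, 0]},
    {"dp": [0, 0, 0], "dr": [0, 0, 0]},
    {"dp": [0, 0, 0], "dr": [0, 0, 0]},
    {"dp": [0, 0, 0], "dr": [0, 0, 0]},
    {"dp": [0, 0, 0], "dr": [0, 0, 0]},
    {"dp": [0, 0, 0], "dr": [0, 0, 0]},
    {"dp": [0, 0, 0], "dr": [0, 0, 0]}
  ],
  "gripper": 0.65
}}

```text
time: 25.9
tcp_pos: [601.2, -74.5, 58.6]
eef_rot: [[0.914, 0.406, 0.003], [0.406, -0.914, 0.001], [0.003, -0.0, -1.0]]
wrist_force: [-0.2, 0.3, -0.1]
width: 55.5
```

```bash
python3 - <<'E'
from h import *
st()
E
```

```text
t 25.9 c [46.9 -0.7 58.6] q [-0.17  0.05  1.77  0.    1.31  0.99] F [ 0.1 -0.4 -0.1] w 55.5 lean 0.003
```

Released with no force left. I retreat straight up and then away from the cameras' line of sight.

Emit:
{"method": "arm_command", "body": {
  "increments": [
    {"dp": [0, 0, -10], "dr": [0, 0, 0]},
    {"dp": [0, 0, -35], "dr": [0, 0, 0]},
    {"dp": [0, 0, -70], "dr": [0, 0, 0]},
    {"dp": [0, 0, -105], "dr": [0, 0, 0]},
    {"dp": [0, 0, -140], "dr": [0, 0, 0]},
    {"dp": [-35, 15, -150], "dr": [0, 0, 0]},
    {"dp": [-70, 45, -150], "dr": [0, 0, 0]},
    {"dp": [-100, 75, -150], "dr": [0, 0, 0]},
    {"dp": [-130, 105, -150], "dr": [0, 0, 0]},
    {"dp": [-150, 140, -150], "dr": [0, 0, 0]},
    {"dp": [-170, 175, -150], "dr": [0, 0, 0]},
    {"dp": [-170, 175, -150], "dr": [0, 0, 0]},
    {"dp": [-170, 175, -150], "dr": [0, 0, 0]}
  ]
}}

```text
time: 26.98
tcp_pos: [515.7, -305.6, 208.5]
eef_rot: [[0.915, 0.403, 0.003], [0.403, -0.915, 0.001], [0.003, 0.0, -1.0]]
wrist_force: [0.4, -0.3, -0.7]
width: 55.1
```

```bash
cp scene.npz s0.npz; python3 - <<'E'
from h import *
st();a=cam('scene','s20')['image'];b=cam('top','t20')['image'];w=cam('wrist','w20')['image'];st()
pt={}
for n,im in(('scene',a),('top',b)):
    m=(im.max(2)<60).astype(np.uint8);k,l,s,ce=cv2.connectedComponentsWithStats(m)
    p=proj(n,tow((46,0,16+72.5)))[0]
    for i in range(1,k):
        if 40<s[i,4]<300 and np.hypot(*(ce[i]-p))<12: pt[n]=ce[i]; print(n,p.round(1),ce[i].round(1),s[i])
if len(pt)==2:
    P,e=tri('scene',pt['scene'],'top',pt['top']); print('knob clamp',toc(P).round(1),e.round(1))
# bystanders / tube: before-after difference
f=cv2.imread('pics/t20.png')
t0=cv2.imread('pics/2.png');t0=cv2.resize(t0,(512,384),interpolation=cv2.INTER_AREA)
d=cv2.absdiff(f,t0).max(2)
for nm,(x0,y0,x1,y1) in dict(carton=(150,130,228,208),spanner=(328,130,360,195),tubeleft=(244,140,275,168),tuberight=(365,95,400,115)).items(): print(nm,d[y0:y1,x0:x1].mean().round(1),(d[y0:y1,x0:x1]>50).mean().round(3))
E
```

```text
t 26.98 c [219.  175.7 208.5] q [-0.58 -0.05  1.62  0.    1.56  0.58] F [-0.3  0.4 -0.7] w 55.1 lean 0.003
t 27.13 c [217.1 173.4 208.6] q [-0.57 -0.05  1.63  0.    1.56  0.58] F [-0.4 -0.3 -0.3] w 55.6 lean 0.003
scene [222.2 216.6] [222.6 217. ] [217 212  12  11 101]
top [284.2 160.3] [283.9 160. ] [277 153  15  17 171]
knob clamp [44.8 -0.5 88. ] 0.3
carton 12.8 0.0
spanner 32.2 0.014
tubeleft 14.8 0.008
tuberight 13.0 0.0
```

```bash
python3 -c "
from station import ctrl
print(ctrl.job_done())"
```

```text
the job is handed in; nothing more can be done
None
```

I shut the clamp and seated the swing bolt, let go, and handed the job in at about 27 s of the 72 s allowed. The hand-in gave no verdict.

**What I did**
- **Flap:** I swung the hinged half over the tube and pressed its tongue with about 10 N for about 0.3 s.
- **Bolt:** I gripped the ball knob and drew it out about 20 mm; the pull was about 8.5 N, as the spring figures predict. I swung it upright over the lips and lowered it in small steps until the collar bore on the tongue. Then I eased the grip and let go.

**Last checks**
- **Knob:** it triangulates to clamp (44.8, -0.5, 88.0) mm. That puts the bolt upright to within about 0.02 rad and drawn about 2 to 2.5 mm. It fits the collar lying on the tongue of a nearly fully shut flap (about 0 to 0.05 rad in the images), and not on the lips or the bolt's stop.
- **Forces:** the wrist force was about 0 N after release, and the arm is clear of everything.
- **Tube, carton and spanner:** before-and-after pictures show no change at the carton or the tube ends. The spanner area differs more, which I put down to the arm's shadow, since nothing came near it.

**What disagreed or was not checked**
- **Fingertip position:** the fingertips stand about 12 to 19 mm behind the TCP, not 8 mm ahead as described. My first two sweeps missed the flap: the first seems to have gone through the slot, the second over the lips. A third, partial sweep pressed on the lips with up to about 21 N before I backed off. I then ran the work on the measured tip position.
- **Grip:** the fingers stopped at 32 mm on the 35 mm knob. On closing they pushed the bolt about 12 N towards its pin, which I relieved straight away.
- **Force on the tube:** I never measured it directly; I only infer it from the push on the tongue and the spring.

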